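# Make up a tooling case, snap it shut and tag it

## Task

Clear the worn cutter out of the tool case into the red returns bin and lay each tooling part that is on the counter (any of the tool holder, stepped jaw, clamping nut, small collar, insert box and T-nut) flat in its own drawn outline in the case, the tool holder with its head at the end where the outline bulges. When the case is made up, fold the lid over and press its free edge down until the spring catch clicks and it stays fully shut, and mark it as ready by laying the brass tool check in the ring drawn on the lid. Leave the tape core and the spray cans where they are.

Things in the scene. Friction and masses are not known exactly. Their poses are not given: they have to be found in the camera images.
- case: Shallow black tool case, fixed: 240 (its x) x 175 (y) x 35 mm high, walls 5 mm, inner floor 5 mm up, grey with white drawn outlines. Origin: centre of its underside. Lid hinged along x at its +y side; outside the middle of the -y wall is the spring catch, a grey block 50 mm wide, 32 mm high at most, reaching y = -118 mm.
- lid (a joint): Lid angle, rad: 0 shut and clicked, grows opening up to 2.0; starts at 1.65 to 1.95 (just past upright). Stiff hinge (0.3 N m friction): the lid stays where left. It meets the catch at about 0.07 and rests ajar there; its free edge pressed down with 5 to 10 N clicks past and is then held below 0.015.
- lid_edge (a point): Where to press: middle of the lid's outer face, 175 mm from the hinge axis; turns with the lid (axes as the case's when shut). The hinge axis lies at y = +87.5 mm, 36 mm above the case's underside. Lid: flat plate 240 x 187 x 8 mm, its inner face through the axis; on its outer face a grip fin 60 mm along x, 12 mm thick, 26 mm high, in the middle, 140 mm from the axis.
- holder: Turning-tool holder: dark steel bar 95 (x) x 18 (y) x 16 mm high, with a head at its +x end sticking out 7 mm farther to its -y side over the last 20 mm and a small brass-coloured insert on it. Origin: centre of the bar's underside. May be absent (None).
- holder_head (a point): On the holder's underside, 45 mm from its origin towards the head (+x).
- jaw: Stepped clamping jaw: bright steel block 60 (x) x 24 (y) mm, 22 mm high over its -x half and 12 mm over the other half. Origin: centre of its underside. May be absent.
- nut: Clamping nut: steel disc 42 mm across, 20 mm high, dark bore, six dark notches round its side. Origin: centre of its underside. May be absent.
- collar: Small steel collar: disc 26 mm across, 18 mm high, dark bore. Origin: centre of its underside. May be absent.
- box: Small insert box: grey plastic with a white lid, 48 (x) x 34 (y) x 20 mm high. Origin: centre of its underside. May be absent.
- tnut: T-slot nut: dark steel, foot 30 (x) x 22 (y) x 10 mm high with a rib 30 x 13 mm along its middle, 18 mm high in all. Origin: centre of its underside. May be absent.
- cutter: Worn face-mill cutter: dark steel disc 52 mm across, narrowing above 12 mm to 36 mm at the top, 24 mm high, with five brass-coloured inserts. Lies in the case at the start. Origin: centre of its underside.
- check: Brass tool check: plain brass disc 40 mm across, 12 mm thick, lying on the counter among the parts, small dark hole near its rim. Origin: centre of its underside.
- lid_ring (a point): Centre of the white ring (46 mm across) drawn on the lid's outer face, 65 mm from the hinge axis, in the middle; 8 mm above the hinge axis when the lid is shut. Moves with the lid.
- bin: Red open returns bin, fixed: 150 (x) x 120 (y) x 55 mm high, walls 4 mm. Origin: centre of its underside.
- tape: Cardboard tape core lying flat, 60 mm across, 24 mm high, on the left of the case; not part of the kit. Origin: centre of its underside.
- spray1: Orange-labelled spray can, 52 mm across, 150 mm high, standing on the left. Bystander.
- spray2: Yellow-labelled spray can, 52 mm across, 150 mm high, standing on the left. Bystander.
- spot_holder (a point): Centre of the holder's outline on the case floor (101 x 24 mm along the case's x, with a small bump at the head end); axes as the case. The holder goes with its x axis along the case's x.
- spot_holder_head (a point): 45 mm from spot_holder towards the head end of the outline (case +x): where point holder_head belongs.
- spot_jaw (a point): Centre of the jaw's outline on the case floor, a 66 x 30 mm rectangle, long side along the case's x. Either way round.
- spot_nut (a point): Centre of the nut's outline on the case floor, a circle 48 mm across.
- spot_collar (a point): Centre of the collar's outline on the case floor, a circle 32 mm across.
- spot_tnut (a point): Centre of the T-nut's outline on the case floor, a 36 x 28 mm rectangle, long side along the case's x. Either way round.
- spot_box (a point): Centre of the box's outline on the case floor, a 54 x 40 mm rectangle, long side along the case's x. Either way round.

How it is judged:
By the outcome, as a careful person would: the job done as asked, in the order asked, and still so for the second after the job is handed in, with the robot touching nothing.
Of holder, jaw, nut, collar, box, tnut only 4 to 6 are there at a start; the rules pass over those that are not, and their reading is None.
At some moment in a run one of cutter, check may be knocked a few centimetres aside while the robot is not near it.
Once in a run the grip may slacken for a moment while it holds something.
It also fails if it takes over 210 s, if anything falls off the work surface, if the arm or the gripper's body presses on something with over 40 N, if the wrist force passes 120 N, or if a joint passes its speed limit or range.

## Robot

A 6-joint arm with a two-finger parallel gripper is mounted at the origin on the work surface. World frame = base frame: x ahead of the robot, y to its left, z up, the work surface at z = 0. Lengths are in m, angles in rad, forces in N, time in s.
With the tool pointing down it reaches from about 0.35 to 0.775 m from the base axis. Payload 7.3 kg.
Tool frame: the origin (TCP) lies at the very end of the fingers, on their centre line; the grasp point (between the pads) lies 19 mm behind it; z points along the fingers, y is the line along which they close (so a half turn about z gives the same grasp; the last joint's range is limited). The gripper opens to 92 mm and grips with 3 to 60 N. Pads are 19 mm wide; open, the fingers measure 130 mm over their backs; the gripper's body (75 mm by 190 mm) begins 47 mm behind the grasp point.
Start: joints at [1.013, 0.342, 1.524, -0, 1.275, -0.146], TCP at [0.21, 0.481, 0.227] pointing down, gripper open.
Joint ranges: [-2.53, 2.53], [-0.77, 2.02], [0.04, 2.7], [-1, 4.14], [0.28, 2.66], [-3.11, 3.11]. Speed limits (rad/s): [2.57, 2.57, 3.14, 3.14, 3.14, 3.14].

## Interface

Orientations are given as [roll, pitch, yaw] about the fixed x, y, z axes, in that order (R = Rz(yaw) Ry(pitch) Rx(roll)).
In Python, from cell import robot gives the robot as it stands. The module is installed in compiled form; this text tells all that it offers.
- The arm moves only by the tool arm_command, never from a script. Its argument "moves" is a list of rows, each a list of 3 entries, a list of its own where there are three numbers: the shift along the tool's x, y, z in m, then the turn, a rotation vector about the tool's x, y, z in rad, then the finger opening in m, from 0 to 0.0918. In form: [[[dx, dy, dz], [ax, ay, az], claw], ...]. A call has exactly 5 rows; each row is the pose to reach, as a shift and turn from the pose commanded when the call began, along the tool's axes at that moment; what a row does not reach only later rows make up. A row lasts 1/10 s, in which the tool goes at most 50 mm and 8.59 degrees, less where a joint would pass 70% of its speed; a pose out of reach is approached as far as the arm can. A call with a gripper value outside its range is refused whole. The fingers move at their own pace and stop on an object; "squeeze" is the grip in N (left out, the last holds). Time passes only in rows, so rows that repeat a pose let the fingers close, or fill a call up. It gives the time, the measured TCP pose, the force, the opening and the grip force at its end, in the units of the state.
- robot.observe(): the state, without advancing time (a new reading comes with each control period).
- robot.read_camera(name): name is "side" or "top"; returns the picture (480x640x3 uint8, red, green, blue); there is no depth.
- robot.camera_model(name): a dict with "fx", "fy", "cx", "cy" (pixels), "k1" (the pictures are not rectified: a ray, as slopes to the right and down, at radius r is drawn at 1 + k1 r^2 times it, then the intrinsics apply), "R" (3x3) and "t" (3): a world point X has camera coordinates R X + t. Camera axes: x right, y down, z forward; pixel columns grow to the right and rows downward; lengths in m; the calibration is good to about 2 mm. A picture is of the moment at which its call begins. camera_model takes no time and is no camera call.
- robot.hand_in(): hands the job in; it is judged then, once.
The state is a dict: "time": time; "qpos": joint angles; "qvel": joint speeds; "joint_efforts": joint torques, N m; "tool_pos": TCP position; "tool_rot": TCP orientation; "contact_force": force on the tool from outside, world axes, zero at the start; "torque": the same for the moment, N m; "opening": finger opening in m; "grip_force": force on a finger pad.
Only numpy, scipy, OpenCV 4.12 (cv2) and the standard library are available. Lean on these libraries where they do the work, as an engineer would, in place of code of your own. Each camera call takes 0.05 s, during which the arm holds its last target. There are 200 camera calls.

## Working session

There is one attempt and no reset: what is moved stays moved. The work goes in short steps, Python scripts to look and compute and a tool call to move; the robot and the scene stay as the last step left them, time stands still between calls to the robot, and variables do not carry over. Pictures are saved under pics/ and viewed, at most 14 in all, crops included, and the job is handed in when it is done.

Besides the shell and the picture viewer there is one more tool, called after ">>>" as name(argument=value, ...) on one line, values as JSON. arm_command: Moves the arm, as the interface text tells. Its arguments: {"type":"object","properties":{"moves":{"type":"array"},"squeeze":{"type":"number"}},"required":["moves"]}

```bash
mkdir -p pics; ls
python3 - <<'E'
from cell import robot
import cv2,numpy as np
np.set_printoptions(precision=4,suppress=True)
print(robot.observe())
for n in("top","side"):
    im=robot.read_camera(n); cv2.imwrite(f"pics/{n}0.png",im[:,:,::-1]); print(n,robot.camera_model(n))
E
```

```text
pics
{'time': 0.0, 'qpos': array([ 1.013 ,  0.3427,  1.525 , -0.    ,  1.2754, -0.146 ]), 'qvel': array([ 0.    , -0.0013, -0.0006,  0.0007, -0.0016, -0.0004]), 'joint_efforts': array([ -0.0027, -43.1243, -24.4217,   0.0714,   0.0563,  -0.0001]), 'tool_pos': array([0.2099, 0.4808, 0.2261]), 'tool_rot': array([-3.1401, -0.0002,  2.7298]), 'contact_force': array([-1.1455, -0.0829, -0.5608]), 'torque': array([0.0013, 0.0284, 0.0041]), 'grip_force': 0.0, 'opening': 0.09219117579305242}
top {'fx': 608.298212196418, 'fy': 608.298212196418, 'cx': 327.65542985732475, 'cy': 237.45661799362114, 'k1': -0.09536554528865118, 'R': array([[ 0.0077, -0.9999,  0.0102],
       [-0.9854, -0.0093, -0.1699],
       [ 0.17  , -0.0088, -0.9854]]), 't': array([0.0316, 0.5361, 1.3745])}
side {'fx': 613.1703807491041, 'fy': 613.1703807491041, 'cx': 319.09057276346147, 'cy': 234.43071891356067, 'k1': -0.12417803384180037, 'R': array([[ 0.8928, -0.45  , -0.0208],
       [-0.3167, -0.5943, -0.7393],
       [ 0.3203,  0.6666, -0.6731]]), 't': array([-0.4821,  0.2451,  1.1612])}
```

View pics/top0.png

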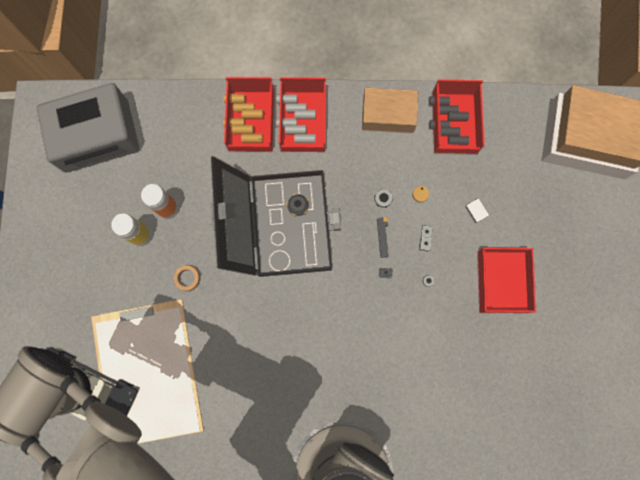

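View pics/side0.png

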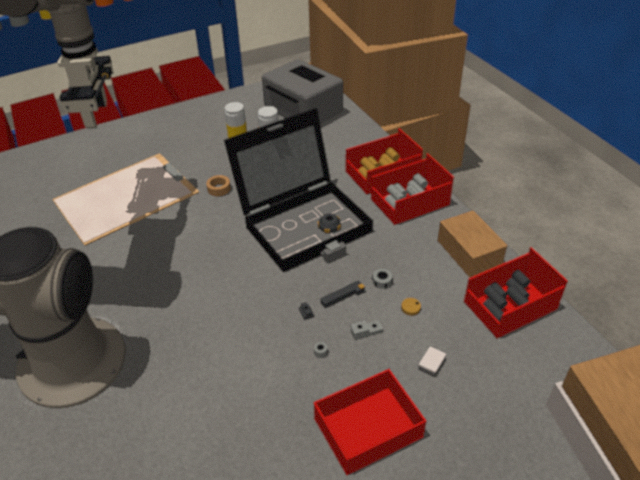

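```bash
cat > h.py <<'E'
import numpy as np,cv2
from cell import robot
from scipy.spatial.transform import Rotation as Rn
np.set_printoptions(precision=4,suppress=True)
def ray(n,u,v):
    m=robot.camera_model(n); K=np.array([[m['fx'],0,m['cx']],[0,m['fy'],m['cy']],[0,0,1]])
    p=cv2.undistortPoints(np.array([[[u,v]]],float),K,np.array([m['k1'],0,0,0,0]))[0,0]
    # drawn = (1+k1 r^2)*ray, as in OpenCV
    R=np.array(m['R']); t=np.array(m['t'])
    return -R.T@t, R.T@np.array([p[0],p[1],1])
def plane(n,u,v,z):
    o,d=ray(n,u,v); return (o+d*(z-o[2])/d[2])
def proj(n,X):
    m=robot.camera_model(n); c=np.array(m['R'])@np.array(X)+np.array(m['t']); x,y=c[:2]/c[2]; s=1+m['k1']*(x*x+y*y)
    return np.array([m['fx']*x*s+m['cx'],m['fy']*y*s+m['cy']])
def tri(u1,u2):
    o1,d1=ray("top",*u1); o2,d2=ray("side",*u2)
    A=np.stack([d1,-d2],1); s=np.linalg.lstsq(A,o2-o1,rcond=None)[0]
    a,b=o1+d1*s[0],o2+d2*s[1]; return (a+b)/2,np.linalg.norm(a-b)
def tooldelta(target):
    "world point of TCP -> shift in tool axes"
    s=robot.observe(); R=Rn.from_euler('xyz',s['tool_rot']); return R.inv().apply(np.array(target)-s['tool_pos'])
def crop(im,x0,y0,x1,y1,k,f):
    cv2.imwrite(f,cv2.resize(im[y0:y1,x0:x1,::-1],None,fx=k,fy=k,interpolation=cv2.INTER_CUBIC))
E
python3 - <<'E'
from h import *
im=cv2.imread('pics/top0.png')[:,:,::-1]
crop(im,205,150,345,285,4,'pics/c1.png')
crop(im,365,175,505,295,4,'pics/c2.png')
E
```

```text
(no output)
```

View pics/c1.png

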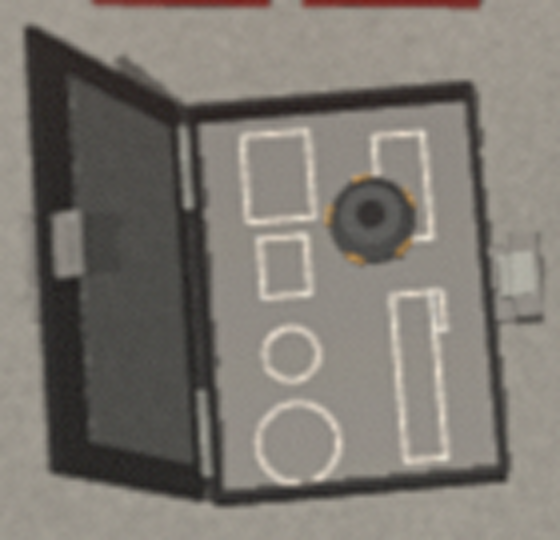

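View pics/c2.png

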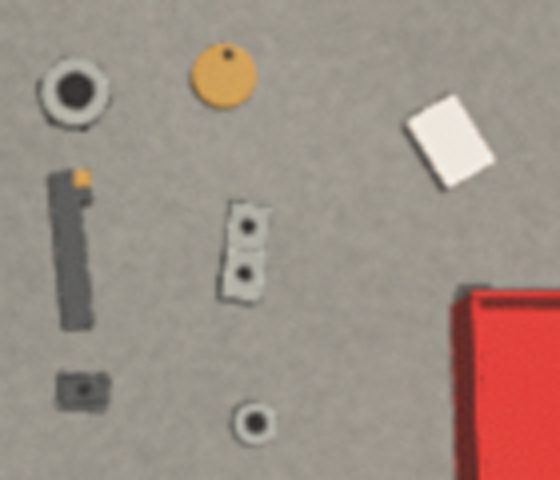

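```bash
cat >> h.py <<'E'
def up(im,k=4): return cv2.resize(im,None,fx=k,fy=k,interpolation=cv2.INTER_CUBIC)
def blobs(n,mask,k,x0,y0,z,amin,amax,show=True):
    "contours of an upscaled crop mask -> list (area mm2, centre xyz, rect size mm, yaw of long side, pixel)"
    out=[]
    cs,_=cv2.findContours(mask.astype(np.uint8),cv2.RETR_EXTERNAL,cv2.CHAIN_APPROX_NONE)
    for c in cs:
        uv=(c[:,0,:]+0.5)/k-0.5+[x0,y0]
        if cv2.contourArea(c)/k/k<amin or cv2.contourArea(c)/k/k>amax: continue
        w=np.array([plane(n,u,v,z)[:2] for u,v in uv])*1000
        (cx,cy),(a,b),_=r=cv2.minAreaRect(w.astype(np.float32)); bx=cv2.boxPoints(r)
        e=[bx[1]-bx[0],bx[2]-bx[1]]; e=max(e,key=np.linalg.norm); yaw=np.degrees(np.arctan2(e[1],e[0]))%180
        m=cv2.moments(w.astype(np.float32)); cen=np.array([m['m10'],m['m01']])/m['m00']
        out.append((cx,cy,max(a,b),min(a,b),yaw)); 
        if show: print("px",uv.mean(0).round(1),"rect c",np.round([cx,cy],1),"size",np.round([max(a,b),min(a,b)],1),"yaw",round(yaw,1),"centroid",cen.round(1))
    return out
E
python3 - <<'E'
from h import *
im=cv2.imread('pics/top0.png')[:,:,::-1]
m=robot.camera_model("top"); print("cam",-np.array(m['R']).T@np.array(m['t']))
k=4
c=up(im[150:285,205:345],k).astype(int)
print("outlines"); white=(c.min(2)>178)
blobs("top",white,k,205,150,.005,30,1500)
print("case dark"); 
c=up(im[175:295,365:505],k); hsv=cv2.cvtColor(c,cv2.COLOR_RGB2HSV).astype(int); g=cv2.GaussianBlur(c,(5,5),0).astype(int).mean(2)
bgc=np.median(g); print("bg",bgc)
lab=(abs(g-bgc)>22)|((hsv[...,1]>90)); lab=cv2.morphologyEx(lab.astype(np.uint8),cv2.MORPH_CLOSE,np.ones((5,5)))
print("parts, plane z=.018"); blobs("top",lab,k,365,175,.018,30,1500)
for uvt in [(206.5+0,157),]: pass
E
```

```text
cam [0.2944 0.0486 1.4452]
outlines
case dark
bg 148.66666666666666
parts, plane z=.018
px [427.5 280.4] rect c [ 438.1 -200.3] size [27.3 24.2] yaw 82.2 centroid [ 439.2 -199.7]
px [385.1 272.5] rect c [ 457.7 -100.8] size [33.7 25.2] yaw 89.1 centroid [ 457.8 -100.6]
px [491.  270.5] rect c [ 465.3 -352.7] size [118.4  67.5] yaw 177.8 centroid [ 465.6 -353.6]
px [423.9 242.5] rect c [ 531.1 -195.9] size [42.5 28.7] yaw 169.2 centroid [ 526.9 -193.8]
px [382.4 236.6] rect c [542.8 -96.6] size [98.7 28.1] yaw 4.6 centroid [544.8 -94.3]
px [476.5 210.5] rect c [ 610.5 -323.6] size [50.4 42.5] yaw 30.3 centroid [ 610.6 -323.8]
px [382.2 198.9] rect c [636.1 -95.1] size [43.  42.8] yaw 89.7 centroid [636.2 -95.4]
px [420.3 193.8] rect c [ 649.7 -187.5] size [42.3 38.9] yaw 155.9 centroid [ 650.  -187.4]
```

Run:
```python
from h import *
im=cv2.imread('pics/top0.png')[:,:,::-1]
k=4
c=up(im[150:285,205:345],k); g=cv2.cvtColor(c,cv2.COLOR_RGB2GRAY)
th=cv2.morphologyEx(g,cv2.MORPH_TOPHAT,np.ones((21,21)))
sub=th.copy(); sub[:, :225]=0; sub[:, 460:]=0; sub[:115]=0; sub[490:]=0
blobs("top",sub>25,k,205,150,.005,20,1500)
f=lambda u,v,z:plane("top",205+(u+.5)/4-.5,150+(v+.5)/4-.5,z)
print("case rim outer corners (z=.035)")
for u,v in[(472,84),(507,474),(188,105),(215,503)]: print(f(u,v,.035)*1e3)
print("catch end",f(543,270,.030)*1e3)
print("cutter",f(371,213,.029)*1e3, "jaw outline corners",[ (f(u,v,.005)*1e3).round(1) for u,v in[(375,132),(425,132),(432,238)]])
f=lambda u,v,z:plane("top",365+(u+.5)/4-.5,175+(v+.5)/4-.5,z)
print("jaw", [ (f(u,v,z)*1e3).round(1) for u,v,z in[(232,200,.012),(268,205,.012),(262,302,.022),(220,297,.022),(248,226,.012),(245,272,.022)]])
print("box",[ (f(u,v,.02)*1e3).round(1) for u,v in[(405,122),(455,93),(495,158),(448,188)]])
print("holder",[ (f(u,v,.016)*1e3).round(1) for u,v in[(50,176),(62,328),(92,326)]])
print("bin",plane("top",508,280,.055))
b=(im[:,:,0]>150)&(im[:,:,1]<90)&(im[:,:,2]<90); b[:230]=0
ys,xs=np.nonzero(b); print("bin ext",xs.min(),xs.max(),ys.min(),ys.max(),plane("top",xs.min(),ys.min(),.055),plane("top",xs.max(),ys.max(),.055))
```

```text
px [279.  259.7] rect c [487.2 151.3] size [52.6 51.2] yaw 91.0 centroid [488.4 151.5]
px [277.3 238.1] rect c [540.3 156.7] size [37.1 36.3] yaw 56.6 centroid [540.2 156.6]Traceback (most recent call last):
  File "<stdin>", line 7, in <module>
  File "h.py", line 33, in blobs
    w=np.array([plane(n,u,v,z)[:2] for u,v in uv])*1000
                ~~~~~^^^^^^^^^
  File "h.py", line 12, in plane
    o,d=ray(n,u,v); return (o+d*(z-o[2])/d[2])
        ~~~^^^^^^^
  File "h.py", line 6, in ray
    m=robot.camera_model(n); K=np.array([[m['fx'],0,m['cx']],[0,m['fy'],m['cy']],[0,0,1]])
ValueError: time passes only in moves, steps and waits
```

```bash
sed -i 's/robot.camera_model(n)/CM(n)/' h.py
cat >> h.py <<'E'
import functools
@functools.lru_cache
def CM(n): return robot.camera_model(n)
E
cat > m2.py <<'E'
from h import *
im=cv2.imread('pics/top0.png')[:,:,::-1]
k=4
c=up(im[150:285,205:345],k); g=cv2.cvtColor(c,cv2.COLOR_RGB2GRAY)
th=cv2.morphologyEx(g,cv2.MORPH_TOPHAT,np.ones((21,21)))
sub=th.copy(); sub[:, :225]=0; sub[:, 460:]=0; sub[:115]=0; sub[490:]=0
blobs("top",sub>25,k,205,150,.005,20,1500)
f=lambda u,v,z:plane("top",205+(u+.5)/4-.5,150+(v+.5)/4-.5,z)
print("case rim outer corners (z=.035)")
for u,v in[(472,84),(507,474),(188,105),(215,503)]: print(f(u,v,.035)*1e3)
print("catch end",f(543,270,.030)*1e3)
print("cutter",f(371,213,.029)*1e3, "jaw outline corners",[ (f(u,v,.005)*1e3).round(1) for u,v in[(375,132),(425,132),(432,238)]])
f=lambda u,v,z:plane("top",365+(u+.5)/4-.5,175+(v+.5)/4-.5,z)
print("jaw", [ (f(u,v,z)*1e3).round(1) for u,v,z in[(232,200,.012),(268,205,.012),(262,302,.022),(220,297,.022),(248,226,.012),(245,272,.022)]])
print("box",[ (f(u,v,.02)*1e3).round(1) for u,v in[(405,122),(455,93),(495,158),(448,188)]])
print("holder",[ (f(u,v,.016)*1e3).round(1) for u,v in[(50,176),(62,328),(92,326)]])
b=(im[:,:,0]>150)&(im[:,:,1]<90)&(im[:,:,2]<90); b[:230]=0
ys,xs=np.nonzero(b); print("bin ext",xs.min(),xs.max(),ys.min(),ys.max(),plane("top",xs.min(),ys.min(),.055),plane("top",xs.max(),ys.max(),.055))
s=cv2.imread('pics/side0.png'); cv2.imwrite('pics/c3.png',np.hstack([up(s[55:135,40:130],5),up(im[340:420,60:150,::-1].copy(),5)])[:, :800])
E
python3 m2.py
```

```text
px [279.  259.7] rect c [487.2 151.3] size [52.6 51.2] yaw 91.0 centroid [488.4 151.5]
px [277.3 238.1] rect c [540.3 156.7] size [37.1 36.3] yaw 56.6 centroid [540.2 156.6]
px [309.6 243.3] rect c [527.6  78. ] size [106.8  35.1] yaw 5.0 centroid [529.3  79.4]
px [275.6 216.1] rect c [594.  161.8] size [41.7 33.8] yaw 5.9 centroid [594.  161.9]
px [307.1 192.8] rect c [644.3  91.4] size [71.4 36.2] yaw 5.8 centroid [652.9  86.6]
px [274.  193.8] rect c [649.8 167.2] size [59.8 45.9] yaw 5.7 centroid [649.8 167.3]
case rim outer corners (z=.035)
[700.3084  49.4169  35.    ]
[465.0945  26.8596  35.    ]
[685.706  219.5118  35.    ]
[446.5013 196.7372  35.    ]
catch end [587.7745   6.2084  30.    ]
cutter [621.7028 108.9345  29.    ] jaw outline corners [array([678. , 108.4,   5. ]), array([678.3,  77.8,   5. ]), array([612.1,  72.8,   5. ])]
jaw [array([ 575.1, -192.7,   12. ]), array([ 572.3, -214.5,   12. ]), array([ 511.6, -207.8,   22. ]), array([ 514.4, -182.7,   22. ]), array([ 559.3, -202.1,   12. ]), array([ 529.6, -198. ,   22. ])]
box [array([ 622.7, -297.7,   20. ]), array([ 641.1, -329. ,   20. ]), array([ 601.1, -352.1,   20. ]), array([ 582.3, -322.6,   20. ])]
holder [array([587.9, -82.5,  16. ]), array([495.9, -89.1,  16. ]), array([ 497.2, -106.9,   16. ])]
bin ext 483 535 247 312 [ 0.515  -0.3265  0.055 ] [ 0.3641 -0.4437  0.055 ]
```

View pics/c3.png

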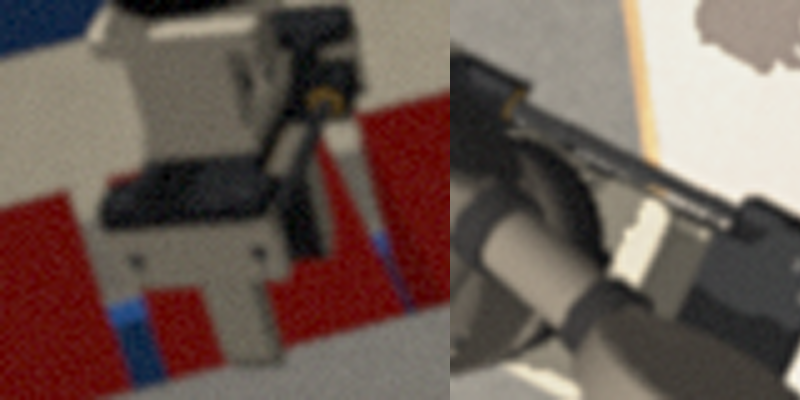

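```bash
cat >> h.py <<'E'
def plan(wps,fine=4,start=None):
    "wps: (x,y,z mm, yaw deg) tool down; prints tool-frame shift (m) and turn about tool z per call"
    s=robot.observe(); p=np.array(s['tool_pos']); yaw=s['tool_rot'][2]
    print("t",round(s['time'],2),"at",(p*1e3).round(1),"rot",np.degrees(s['tool_rot']).round(1),"open",round(s['opening']*1e3,1),"grip",round(s['grip_force'],1),"F",np.array(s['contact_force']).round(1),"q6",round(s['qpos'][5],2))
    if start is not None: p=np.array(start[:3])/1e3; yaw=np.radians(start[3])
    for w in wps:
        q=np.array(w[:3])/1e3; y2=np.radians(w[3]) if len(w)>3 else yaw
        R=Rn.from_euler('xyz',[np.pi,0,yaw]); d=R.inv().apply(q-p); a=(yaw-y2+np.pi)%(2*np.pi)-np.pi
        print(w,"->",d.round(fine).tolist(),"turn z",round(a,3),"|d|",round(np.linalg.norm(d),3),"deg",round(np.degrees(a),1)); p=q; yaw=y2
EC=np.array([np.cos(np.radians(5.6)),np.sin(np.radians(5.6))])
def case(x,y): return np.array([574.4+EC[0]*x-EC[1]*y,123.1+EC[1]*x+EC[0]*y])
E
python3 - <<'E'
from h import *
plan([(285,340,227,126),(360,150,227,95.6),(480,60,200,95.6),(621.7,108.9,120,95.6),(621.7,108.9,40,95.6)])
E
```

```text
t 0.1 at [209.9 480.8 226.1] rot [-179.9   -0.   156.4] open 92.7 grip 0.0 F [-0.4  1.4 -0. ] q6 -0.15
(285, 340, 227, 126) -> [-0.1251, -0.099, -0.0009] turn z 0.531 |d| 0.16 deg 30.4
(360, 150, 227, 95.6) -> [-0.1978, -0.051, -0.0] turn z 0.531 |d| 0.204 deg 30.4
(480, 60, 200, 95.6) -> [-0.1013, 0.1106, 0.027] turn z 0.0 |d| 0.152 deg 0.0
(621.7, 108.9, 120, 95.6) -> [0.0348, 0.1458, 0.08] turn z 0.0 |d| 0.17 deg 0.0
(621.7, 108.9, 40, 95.6) -> [0.0, -0.0, 0.08] turn z 0.0 |d| 0.08 deg 0.0
```

>>> arm_command(moves=[[[-0.125, -0.099, 0], [0, 0, 0.531], 0.09], [[-0.125, -0.099, 0], [0, 0, 0.531], 0.09], [[-0.125, -0.099, 0], [0, 0, 0.531], 0.09], [[-0.125, -0.099, 0], [0, 0, 0.531], 0.09], [[-0.125, -0.099, 0], [0, 0, 0.531], 0.09]])

```text
time: 0.6
tool_pos: [0.2858, 0.339, 0.2267]
tool_rot: [-3.141, 0.0, 2.195]
contact_force: [-0.5, -0.2, 0.3]
opening: 0.0897
grip_force: 0.0
```

>>> arm_command(moves=[[[-0.198, -0.051, 0], [0, 0, 0.531], 0.09], [[-0.198, -0.051, 0], [0, 0, 0.531], 0.09], [[-0.198, -0.051, 0], [0, 0, 0.531], 0.09], [[-0.198, -0.051, 0], [0, 0, 0.531], 0.09], [[-0.198, -0.051, 0], [0, 0, 0.531], 0.09]])

```text
time: 1.1
tool_pos: [0.3619, 0.1469, 0.2267]
tool_rot: [3.141, 0.001, 1.663]
contact_force: [-0.3, 0.4, -0.4]
opening: 0.0897
grip_force: 0.0
```

>>> arm_command(moves=[[[-0.101, 0.111, 0.027], [0, 0, 0], 0.09], [[-0.101, 0.111, 0.027], [0, 0, 0], 0.09], [[-0.101, 0.111, 0.027], [0, 0, 0], 0.09], [[-0.101, 0.111, 0.027], [0, 0, 0], 0.09], [[-0.101, 0.111, 0.027], [0, 0, 0], 0.09]])

```text
time: 1.6
tool_pos: [0.4805, 0.0612, 0.1987]
tool_rot: [-3.139, -0.001, 1.669]
contact_force: [-0.2, -0.1, -0.4]
opening: 0.0899
grip_force: 0.0
```

>>> arm_command(moves=[[[0.035, 0.146, 0.08], [0, 0, 0], 0.09], [[0.035, 0.146, 0.08], [0, 0, 0], 0.09], [[0.035, 0.146, 0.08], [0, 0, 0], 0.09], [[0.035, 0.146, 0.08], [0, 0, 0], 0.09], [[0.035, 0.146, 0.08], [0, 0, 0], 0.09]])

```text
time: 2.1
tool_pos: [0.6218, 0.1125, 0.1175]
tool_rot: [-3.138, -0.001, 1.672]
contact_force: [-0.5, 0.3, 0.5]
opening: 0.09
grip_force: 0.0
```

Run:
```python
from h import *
plan([(621.7,108.9,60,95.6)])
for n in("top","side"):
    im=robot.read_camera(n); cv2.imwrite(f"pics/{n}1.png",im[:,:,::-1])
s=cv2.imread('pics/side1.png');t=cv2.imread('pics/top1.png')
print(proj("side",[.622,.109,.02]),proj("top",[.622,.109,.02]))
cv2.imwrite('pics/v1.png',np.hstack([up(t[130:290,190:350],2.5),up(s[110:270,220:380],2.5)]))
```

```text
t 2.1 at [621.8 112.5 117.5] rot [-179.8   -0.    95.8] open 90.0 grip 0.0 F [-0.5  0.3  0.5] q6 -0.04
(621.7, 108.9, 60, 95.6) -> [-0.0035, -0.0005, 0.0575] turn z 0.004 |d| 0.058 deg 0.2
[329.3566 220.8249] [297.495  203.6004]
```

View pics/v1.png

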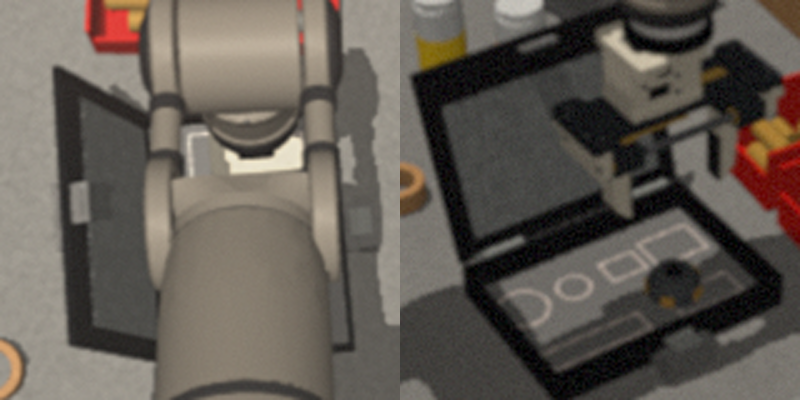

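>>> arm_command(moves=[[[-0.0035, 0, 0.06], [0, 0, 0], 0.085], [[-0.0035, 0, 0.06], [0, 0, 0], 0.085], [[-0.0035, 0, 0.085], [0, 0, 0], 0.085], [[-0.0035, 0, 0.109], [0, 0, 0], 0.085], [[-0.0035, 0, 0.109], [0, 0, 0], 0.085]])

```text
time: 2.7
tool_pos: [0.62, 0.1059, 0.0094]
tool_rot: [-3.136, -0.0, 1.668]
contact_force: [0.5, 0.9, -0.1]
opening: 0.0848
grip_force: 0.0
```

>>> arm_command(moves=[[[0, 0, 0], [0, 0, 0], 0.04], [[0, 0, 0], [0, 0, 0], 0.04], [[0, 0, 0], [0, 0, 0], 0.04], [[0, 0, 0], [0, 0, 0], 0.04], [[0, 0, 0], [0, 0, 0], 0.04]], squeeze=30)

```text
time: 3.2
tool_pos: [0.623, 0.106, 0.0114]
tool_rot: [3.14, -0.0, 1.668]
contact_force: [-0.0, 0.3, 3.6]
opening: 0.0501
grip_force: 30.1
```

Run:
```python
from h import *
plan([(621.7,108.9,110),(560,-60,150),(480,-250,150),(440,-385,120),(440,-385,40)])
```

```text
t 3.2 at [623.  106.   11.4] rot [179.9  -0.   95.6] open 50.1 grip 30.1 F [-0.   0.3  3.6] q6 -0.05
(621.7, 108.9, 110) -> [0.0031, -0.001, -0.0986] turn z 0.0 |d| 0.099 deg 0.0
(560, -60, 150) -> [-0.1621, -0.0778, -0.04] turn z 0.0 |d| 0.184 deg 0.0
(480, -250, 150) -> [-0.1814, -0.098, -0.0] turn z 0.0 |d| 0.206 deg 0.0
(440, -385, 120) -> [-0.1305, -0.0529, 0.03] turn z 0.0 |d| 0.144 deg 0.0
(440, -385, 40) -> [0.0, -0.0, 0.08] turn z 0.0 |d| 0.08 deg 0.0
```

>>> arm_command(moves=[[[0, 0, -0.05], [0, 0, 0], 0.04], [[0, 0, -0.1], [0, 0, 0], 0.04], [[0, 0, -0.1], [0, 0, 0], 0.04], [[0, 0, -0.1], [0, 0, 0], 0.04], [[0, 0, -0.1], [0, 0, 0], 0.04]], squeeze=40)

```text
time: 3.7
tool_pos: [0.6213, 0.1059, 0.1089]
tool_rot: [-3.138, -0.0, 1.668]
contact_force: [0.3, -0.1, -3.3]
opening: 0.0499
grip_force: 40.0
```

>>> arm_command(moves=[[[-0.032, -0.016, -0.04], [0, 0, 0], 0.04], [[-0.064, -0.032, -0.04], [0, 0, 0], 0.04], [[-0.1, -0.048, -0.04], [0, 0, 0], 0.04], [[-0.13, -0.064, -0.04], [0, 0, 0], 0.04], [[-0.162, -0.078, -0.04], [0, 0, 0], 0.04]])

```text
time: 4.2
tool_pos: [0.5587, -0.0637, 0.1486]
tool_rot: [-3.137, -0.002, 1.668]
contact_force: [0.3, -0.8, -3.1]
opening: 0.0501
grip_force: 40.0
```

>>> arm_command(moves=[[[-0.036, -0.02, 0], [0, 0, 0], 0.04], [[-0.072, -0.04, 0], [0, 0, 0], 0.04], [[-0.108, -0.06, 0], [0, 0, 0], 0.04], [[-0.144, -0.08, 0], [0, 0, 0], 0.04], [[-0.181, -0.098, 0], [0, 0, 0], 0.04]])

```text
time: 4.7
tool_pos: [0.4787, -0.2531, 0.1486]
tool_rot: [-3.138, -0.003, 1.668]
contact_force: [-0.1, 0.3, -1.3]
opening: 0.05
grip_force: 40.0
```

>>> arm_command(moves=[[[-0.04, -0.016, 0], [0, 0, 0], 0.04], [[-0.08, -0.032, 0], [0, 0, 0], 0.04], [[-0.12, -0.05, 0], [0, 0, 0], 0.04], [[-0.13, -0.053, 0.02], [0, 0, 0], 0.04], [[-0.13, -0.053, 0.03], [0, 0, 0], 0.04]])

```text
time: 5.2
tool_pos: [0.4384, -0.3876, 0.1172]
tool_rot: [-3.138, -0.004, 1.665]
contact_force: [0.0, -0.1, -3.1]
opening: 0.0504
grip_force: 40.0
```

Run:
```python
from h import *
plan([(440,-385,120),(440,-385,45)])
```

```text
t 5.2 at [ 438.4 -387.6  117.2] rot [-179.8   -0.3   95.4] open 50.4 grip 40.0 F [ 0.  -0.1 -3.1] q6 -0.95
(440, -385, 120) -> [0.0025, 0.0018, -0.0028] turn z 0.0 |d| 0.004 deg 0.0
(440, -385, 45) -> [0.0, -0.0, 0.075] turn z 0.0 |d| 0.075 deg 0.0
```

>>> arm_command(moves=[[[0.002, 0.002, 0.04], [0, 0, 0], 0.04], [[0.002, 0.002, 0.08], [0, 0, 0], 0.04], [[0.002, 0.002, 0.08], [0, 0, 0], 0.04], [[0.002, 0.002, 0.08], [0, 0, 0], 0.065], [[0.002, 0.002, 0.08], [0, 0, 0], 0.065]])

```text
time: 5.7
tool_pos: [0.4437, -0.3854, 0.0429]
tool_rot: [3.139, 0.003, 1.669]
contact_force: [-0.6, 0.1, 0.6]
opening: 0.0614
grip_force: 0.0
```

>>> arm_command(moves=[[[0, 0, 0], [0, 0, 0], 0.065], [[0, 0, -0.04], [0, 0, 0], 0.065], [[0, 0, -0.08], [0, 0, 0], 0.065], [[0, 0, -0.12], [0, 0, 0], 0.065], [[0, 0, -0.12], [0, 0, 0], 0.065]])

```text
time: 6.2
tool_pos: [0.4449, -0.3875, 0.1689]
tool_rot: [3.133, 0.012, 1.668]
contact_force: [-0.1, -0.8, 0.3]
opening: 0.0651
grip_force: 0.0
```

Run:
```python
from h import *
plan([(611.8,-325.4,120,120.8),(611.8,-325.4,30)])
im=robot.read_camera("side"); cv2.imwrite("pics/side2.png",im[:,:,::-1])
# cutter visible in bin? dark pixels within the red bin
b=im[385:470,320:425].astype(int); d=(b.max(2)<70); ys,xs=np.nonzero(d); print("dark in bin",d.sum(),xs.mean()+320,ys.mean()+385)
crop(im,300,260,460,380,4,'pics/v2.png')
crop(im,300,330,460,470,4,'pics/v2.png')
```

```text
t 6.2 at [ 444.9 -387.5  168.9] rot [179.5   0.7  95.6] open 65.1 grip 0.0 F [-0.1 -0.8  0.3] q6 -0.94
(611.8, -325.4, 120, 120.8) -> [0.0457, 0.1721, 0.0489] turn z -0.44 |d| 0.185 deg -25.2
(611.8, -325.4, 30) -> [0.0, -0.0, 0.09] turn z 0.0 |d| 0.09 deg 0.0
dark in bin 873 376.2600229095074 421.6197021764032
```

View pics/v2.png

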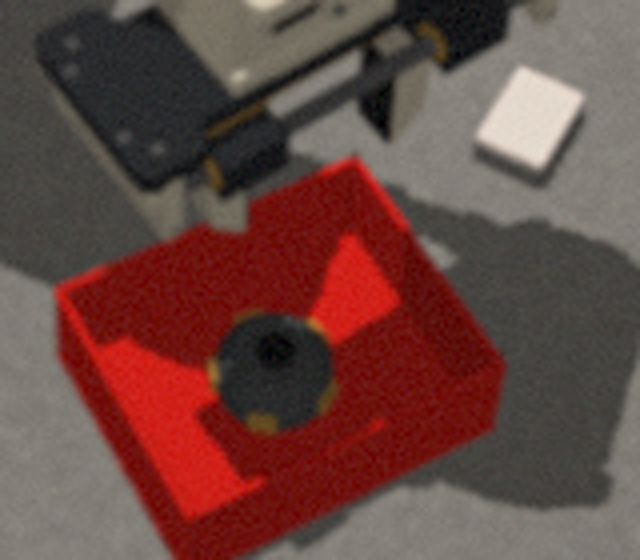

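>>> arm_command(moves=[[[0.012, 0.044, 0], [0, 0, -0.1], 0.07], [[0.024, 0.088, 0], [0, 0, -0.25], 0.07], [[0.036, 0.132, 0.02], [0, 0, -0.38], 0.07], [[0.046, 0.172, 0.04], [0, 0, -0.44], 0.07], [[0.046, 0.172, 0.06], [0, 0, -0.44], 0.07]])

```text
time: 6.75
tool_pos: [0.6131, -0.3192, 0.0992]
tool_rot: [3.14, 0.001, 2.114]
contact_force: [-1.0, 0.8, -1.0]
opening: 0.07
grip_force: 0.0
```

>>> arm_command(moves=[[[0, 0, 0.04], [0, 0, 0], 0.07], [[0, 0, 0.05], [0, 0, 0], 0.07], [[0, 0, 0.05], [0, 0, 0], 0.07], [[0, 0, 0.05], [0, 0, 0], 0.07], [[0, 0, 0.05], [0, 0, 0], 0.07]])

```text
time: 7.25
tool_pos: [0.61, -0.3234, 0.0532]
tool_rot: [3.14, 0.003, 2.107]
contact_force: [1.0, 0.5, -0.6]
opening: 0.0697
grip_force: 0.0
```

Run:
```python
from h import *
print(plane("side",432.5,359,.02)*1e3)
plan([(611.8,-325.4,3,120.8)])
```

```text
[ 611.1881 -326.7917   20.    ]
t 7.25 at [ 610.  -323.4   53.2] rot [179.9   0.2 120.7] open 69.7 grip 0.0 F [ 1.   0.5 -0.6] q6 -1.13
(611.8, -325.4, 3, 120.8) -> [-0.0027, 0.0005, 0.0502] turn z -0.001 |d| 0.05 deg -0.1
```

>>> arm_command(moves=[[[-0.003, 0, 0.03], [0, 0, 0], 0.07], [[-0.003, 0, 0.05], [0, 0, 0], 0.07], [[-0.003, 0, 0.05], [0, 0, 0], 0.07], [[-0.003, 0, 0.05], [0, 0, 0], 0.06], [[-0.003, 0, 0.05], [0, 0, 0], 0.04]], squeeze=25)

```text
time: 7.75
tool_pos: [0.6111, -0.3254, 0.0021]
tool_rot: [3.141, 0.002, 2.108]
contact_force: [0.5, 0.6, -0.1]
opening: 0.0588
grip_force: 0.0
```

>>> arm_command(moves=[[[0, 0, 0], [0, 0, 0], 0.04], [[0, 0, 0], [0, 0, 0], 0.04], [[0, 0, -0.04], [0, 0, 0], 0.04], [[0, 0, -0.09], [0, 0, 0], 0.04], [[0, 0, -0.1], [0, 0, 0], 0.04]])

```text
time: 8.25
tool_pos: [0.6133, -0.3267, 0.1076]
tool_rot: [3.137, 0.01, 2.108]
contact_force: [1.1, 0.8, 0.1]
opening: 0.0477
grip_force: 25.0
```

Run:
```python
from h import *
plan([(620,-130,120,105),(638.9,80,120,95.6),(638.9,166.1,100),(638.9,166.1,40)])
```

```text
t 8.25 at [ 613.3 -326.7  107.6] rot [179.7   0.6 120.8] open 47.7 grip 25.0 F [1.1 0.8 0.1] q6 -1.14
(620, -130, 120, 105) -> [0.1656, 0.1064, -0.0124] turn z 0.275 |d| 0.197 deg 15.8
(638.9, 80, 120, 95.6) -> [0.198, 0.0726, 0.0] turn z 0.164 |d| 0.211 deg 9.4
(638.9, 166.1, 100) -> [0.0857, 0.0084, 0.02] turn z 0.0 |d| 0.088 deg 0.0
(638.9, 166.1, 40) -> [0.0, -0.0, 0.06] turn z 0.0 |d| 0.06 deg 0.0
```

>>> arm_command(moves=[[[0.033, 0.021, -0.012], [0, 0, 0.06], 0.04], [[0.066, 0.042, -0.012], [0, 0, 0.12], 0.04], [[0.1, 0.064, -0.012], [0, 0, 0.2], 0.04], [[0.133, 0.085, -0.012], [0, 0, 0.275], 0.04], [[0.166, 0.106, -0.012], [0, 0, 0.275], 0.04]])

```text
time: 8.75
tool_pos: [0.6164, -0.1265, 0.1125]
tool_rot: [-3.141, -0.0, 1.831]
contact_force: [-0.3, -0.5, -0.5]
opening: 0.0479
grip_force: 25.0
```

>>> arm_command(moves=[[[0.04, 0.015, 0], [0, 0, 0.05], 0.04], [[0.08, 0.03, 0], [0, 0, 0.1], 0.04], [[0.12, 0.045, 0], [0, 0, 0.164], 0.04], [[0.16, 0.06, 0], [0, 0, 0.164], 0.04], [[0.198, 0.073, 0], [0, 0, 0.164], 0.04]])

```text
time: 9.25
tool_pos: [0.6357, 0.084, 0.1125]
tool_rot: [-3.141, -0.0, 1.669]
contact_force: [1.4, 0.3, -1.5]
opening: 0.0484
grip_force: 25.0
```

>>> arm_command(moves=[[[0.03, 0.003, 0], [0, 0, 0], 0.04], [[0.06, 0.006, 0.01], [0, 0, 0], 0.04], [[0.086, 0.008, 0.02], [0, 0, 0], 0.04], [[0.086, 0.008, 0.04], [0, 0, 0], 0.04], [[0.086, 0.008, 0.06], [0, 0, 0], 0.04]])

```text
time: 9.75
tool_pos: [0.6353, 0.1697, 0.0521]
tool_rot: [3.141, -0.0, 1.671]
contact_force: [-0.8, -0.4, -0.4]
opening: 0.0481
grip_force: 25.0
```

Run:
```python
from h import *
plan([(638.9,166.1,8.5,95.6)])
for n in("top","side"):
    im=robot.read_camera(n); cv2.imwrite(f"pics/{n}3.png",im[:,:,::-1])
s=cv2.imread('pics/side3.png');t=cv2.imread('pics/top3.png')
cv2.imwrite('pics/v3.png',np.hstack([up(t[130:290,190:350],2.5),up(s[110:270,220:380],2.5)]))
```

```text
t 9.75 at [635.3 169.7  52.1] rot [180.   -0.   95.7] open 48.1 grip 25.0 F [-0.8 -0.4 -0.4] q6 0.04
(638.9, 166.1, 8.5, 95.6) -> [-0.0039, 0.0032, 0.0436] turn z 0.002 |d| 0.044 deg 0.1
```

View pics/v3.png

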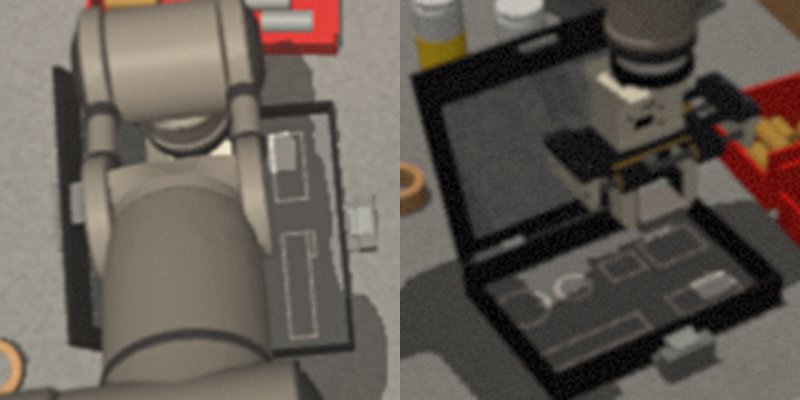

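>>> arm_command(moves=[[[-0.004, 0.003, 0.015], [0, 0, 0], 0.04], [[-0.004, 0.003, 0.02], [0, 0, 0], 0.04], [[-0.004, 0.003, 0.02], [0, 0, 0], 0.04], [[-0.004, 0.003, 0.02], [0, 0, 0], 0.04], [[-0.004, 0.003, 0.02], [0, 0, 0], 0.04]])

```text
time: 10.35
tool_pos: [0.6394, 0.1647, 0.0335]
tool_rot: [3.14, -0.0, 1.669]
contact_force: [-0.3, 0.8, -0.8]
opening: 0.048
grip_force: 25.0
```

Run:
```python
from h import *
plan([(638.9,166.1,8,95.6)])
# refine outlines from side view 3 (jaw) and top3 (holder+jaw right column)
im=cv2.imread('pics/top3.png'); c=up(im[150:285,290:345],4); g=cv2.cvtColor(c,cv2.COLOR_BGR2GRAY)
th=cv2.morphologyEx(g,cv2.MORPH_TOPHAT,np.ones((21,21))); th[:, 135:]=0
blobs("top",th>22,4,290,150,.005,20,1500)
```

```text
t 10.35 at [639.4 164.7  33.5] rot [179.9  -0.   95.6] open 48.0 grip 25.0 F [-0.3  0.8 -0.8] q6 0.04
(638.9, 166.1, 8, 95.6) -> [0.0015, -0.0003, 0.0255] turn z 0.0 |d| 0.026 deg 0.0
px [309.6 243. ] rect c [527.8  77.4] size [105.4  33.8] yaw 5.7 centroid [529.1  79.8]
px [295.3 225.2] rect c [571.1 114.2] size [26.5  9.6] yaw 14.7 centroid [572.  114.1]
px [321.9 212.7] rect c [602.3  49.6] size [112.6  11.6] yaw 6.5 centroid [618.6  51.3]
px [304.7 197.9] rect c [644.7  92.2] size [72.1 35.7] yaw 6.2 centroid [641.   94.7]
px [317.4 178.5] rect c [688.3  64. ] size [16.4 15.2] yaw 87.5 centroid [689.7  62.1]
```

>>> arm_command(moves=[[[0.0015, 0, 0.02], [0, 0, 0], 0.04], [[0.0015, 0, 0.026], [0, 0, 0], 0.04], [[0.0015, 0, 0.026], [0, 0, 0], 0.04], [[0.0015, 0, 0.026], [0, 0, 0], 0.052], [[0.0015, 0, 0.026], [0, 0, 0], 0.052]])

```text
time: 10.85
tool_pos: [0.6391, 0.1662, 0.0073]
tool_rot: [3.141, -0.0, 1.669]
contact_force: [-0.1, -1.1, 0.1]
opening: 0.0515
grip_force: 0.0
```

>>> arm_command(moves=[[[0, 0, 0], [0, 0, 0], 0.052], [[0, 0, 0], [0, 0, 0], 0.052], [[0, 0, -0.03], [0, 0, 0], 0.052], [[0, 0, -0.05], [0, 0, 0], 0], [[0, 0, -0.05], [0, 0, 0], 0]])

```text
time: 11.35
tool_pos: [0.6409, 0.1666, 0.0602]
tool_rot: [3.135, -0.0, 1.669]
contact_force: [0.0, 0.4, 0.5]
opening: 0.0404
grip_force: 0.0
```

Run:
```python
from h import *
b=np.array([649.8,167.2]); a=b-EC*55
plan([(*a,60),(*a,12),(*(b-EC*43),12)])
```

```text
t 11.35 at [640.9 166.6  60.2] rot [179.6  -0.   95.6] open 40.4 grip 0.0 F [0.  0.4 0.5] q6 0.04
(np.float64(595.0624930009992), np.float64(161.83294051324677), 60) -> [-0.0002, -0.046, 0.0002] turn z 0.0 |d| 0.046 deg 0.0
(np.float64(595.0624930009992), np.float64(161.83294051324677), 12) -> [-0.0, -0.0, 0.048] turn z 0.0 |d| 0.048 deg 0.0
(np.float64(607.0052218007812), np.float64(163.00393531035655), 12) -> [-0.0, 0.012, 0.0] turn z 0.0 |d| 0.012 deg 0.0
```

>>> arm_command(moves=[[[0, -0.05, 0], [0, 0, 0], 0], [[0, -0.05, 0], [0, 0, 0], 0], [[0, -0.05, 0], [0, 0, 0], 0], [[0, -0.05, 0.02], [0, 0, 0], 0], [[0, -0.05, 0.048], [0, 0, 0], 0]], squeeze=10)

```text
time: 11.85
tool_pos: [0.5923, 0.1617, 0.0101]
tool_rot: [3.135, -0.0, 1.669]
contact_force: [-0.6, -0.3, -0.2]
opening: 0.0018
grip_force: 0.0
```

>>> arm_command(moves=[[[0, 0, 0], [0, 0, 0], 0], [[0, 0.003, 0], [0, 0, 0], 0], [[0, 0.007, 0], [0, 0, 0], 0], [[0, 0.011, 0], [0, 0, 0], 0], [[0, 0.014, 0], [0, 0, 0], 0]])

```text
time: 12.35
tool_pos: [0.6038, 0.1628, 0.0094]
tool_rot: [3.14, -0.0, 1.669]
contact_force: [-1.1, -0.2, 0.6]
opening: 0.0002
grip_force: 0.3
```

Run:
```python
from h import *
b=np.array([649.8,167.2]); 
plan([(*(b-EC*43),12)])
im=robot.read_camera("side"); cv2.imwrite("pics/side4.png",im[:,:,::-1])
crop(im,240,130,380,270,4,'pics/v4.png')
```

```text
t 12.35 at [603.8 162.8   9.4] rot [179.9  -0.   95.6] open 0.2 grip 0.3 F [-1.1 -0.2  0.6] q6 0.04
(np.float64(607.0052218007812), np.float64(163.00393531035655), 12) -> [-0.0001, 0.0032, -0.0026] turn z 0.0 |d| 0.004 deg 0.0
```

View pics/v4.png

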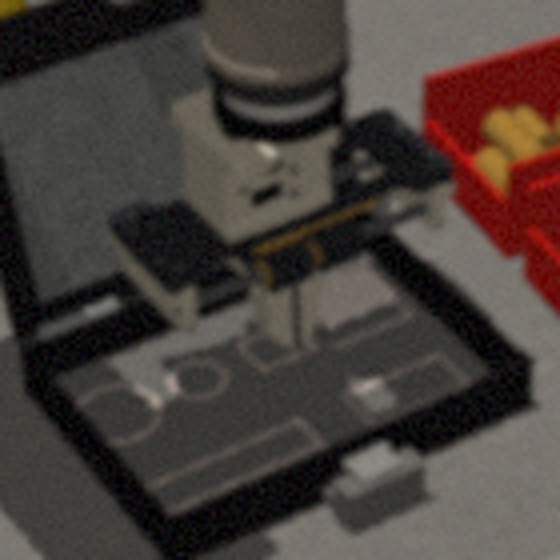

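>>> arm_command(moves=[[[0, 0.002, 0], [0, 0, 0], 0], [[0, 0.004, 0], [0, 0, 0], 0], [[0, 0.004, 0], [0, 0, 0], 0], [[0, 0.004, 0], [0, 0, 0], 0], [[0, -0.002, -0.02], [0, 0, 0], 0]])

```text
time: 12.9
tool_pos: [0.5995, 0.1622, 0.0264]
tool_rot: [-3.137, 0.0, 1.669]
contact_force: [0.2, 0.3, 0.5]
opening: 0.0008
grip_force: 0.0
```

>>> arm_command(moves=[[[0, 0, -0.05], [0, 0, 0], 0.045], [[0, 0, -0.1], [0, 0, 0], 0.045], [[0, 0, -0.12], [0, 0, 0], 0.045], [[0, 0, -0.12], [0, 0, 0], 0.045], [[0, 0, -0.12], [0, 0, 0], 0.045]])

```text
time: 13.4
tool_pos: [0.6006, 0.1624, 0.1484]
tool_rot: [-3.141, -0.0, 1.669]
contact_force: [-0.5, -0.7, 0.1]
opening: 0.0358
grip_force: 0.0
```

Run:
```python
from h import *
plan([(530,20,140,137),(457.7,-100.7,80,179),(457.7,-100.7,40),(457.7,-100.7,3)])
```

```text
t 13.4 at [600.6 162.4 148.4] rot [-180.    -0.    95.6] open 35.8 grip 0.0 F [-0.5 -0.7  0.1] q6 0.04
(530, 20, 140, 137) -> [-0.1348, -0.0842, 0.0084] turn z -0.722 |d| 0.159 deg -41.4
(457.7, -100.7, 80, 179) -> [-0.0294, -0.1376, 0.06] turn z -0.733 |d| 0.153 deg -42.0
(457.7, -100.7, 40) -> [0.0, -0.0, 0.04] turn z 0.0 |d| 0.04 deg 0.0
(457.7, -100.7, 3) -> [0.0, -0.0, 0.037] turn z 0.0 |d| 0.037 deg 0.0
```

>>> arm_command(moves=[[[-0.034, -0.021, 0], [0, 0, -0.14], 0.05], [[-0.068, -0.042, 0], [0, 0, -0.28], 0.05], [[-0.102, -0.063, 0], [0, 0, -0.43], 0.05], [[-0.135, -0.084, 0.008], [0, 0, -0.58], 0.05], [[-0.135, -0.084, 0.008], [0, 0, -0.722], 0.05]])

```text
time: 13.9
tool_pos: [0.5268, 0.0167, 0.1378]
tool_rot: [-3.136, -0.005, 2.393]
contact_force: [-0.0, 0.4, -0.5]
opening: 0.0499
grip_force: 0.0
```

>>> arm_command(moves=[[[-0.007, -0.034, 0], [0, 0, -0.14], 0.05], [[-0.014, -0.07, 0], [0, 0, -0.28], 0.05], [[-0.022, -0.11, 0.02], [0, 0, -0.43], 0.05], [[-0.029, -0.138, 0.04], [0, 0, -0.58], 0.05], [[-0.029, -0.138, 0.06], [0, 0, -0.733], 0.05]])

```text
time: 14.4
tool_pos: [0.4547, -0.1028, 0.0784]
tool_rot: [3.141, -0.004, 3.116]
contact_force: [0.1, -0.2, 1.2]
opening: 0.0499
grip_force: 0.0
```

>>> arm_command(moves=[[[0, 0, 0.03], [0, 0, 0], 0.05], [[0, 0, 0.04], [0, 0, 0], 0.05], [[0, 0, 0.04], [0, 0, 0], 0.05], [[0, 0, 0.04], [0, 0, 0], 0.05], [[0, 0, 0.04], [0, 0, 0], 0.05]])

```text
time: 14.9
tool_pos: [0.4583, -0.1008, 0.0415]
tool_rot: [-3.141, 0.001, 3.113]
contact_force: [0.7, -0.1, 0.7]
opening: 0.0502
grip_force: 0.0
```

Run:
```python
from h import *
plan([(457.7,-100.7,3,179)])
for n in("top","side"):
    im=robot.read_camera(n); cv2.imwrite(f"pics/{n}5.png",im[:,:,::-1])
im=cv2.imread('pics/top5.png'); c=up(im[150:285,205:345],4); g=c.min(2)
blobs("top",(g>180),4,205,150,.025,100,2000)
blobs("top",(g>165),4,205,150,.025,100,2000)
cv2.imwrite('pics/v5.png',np.hstack([up(im[150:290,190:430],2.5),]))
```

```text
t 14.9 at [ 458.3 -100.8   41.5] rot [-180.     0.1  178.4] open 50.2 grip 0.0 F [ 0.7 -0.1  0.7] q6 -1.92
(457.7, -100.7, 3, 179) -> [0.0006, 0.0001, 0.0385] turn z -0.011 |d| 0.039 deg -0.6
px [272.7 192.5] rect c [647.4 167.6] size [49.9 37.7] yaw 5.7 centroid [647.5 167. ]
px [308.9 237.7] rect c [533.6  77.4] size [85.9 33.8] yaw 5.5 centroid [544.4  78.1]
px [275.6 216.1] rect c [589.8 160.4] size [39.7 31.4] yaw 5.5 centroid [589.8 160.4]
px [305.2 196.4] rect c [639.2  90.9] size [69.  33.6] yaw 5.8 centroid [639.2  90.8]
px [272.9 193.5] rect c [645.3 166. ] size [55.8 42.3] yaw 5.9 centroid [647.3 167.7]
```

View pics/v5.png

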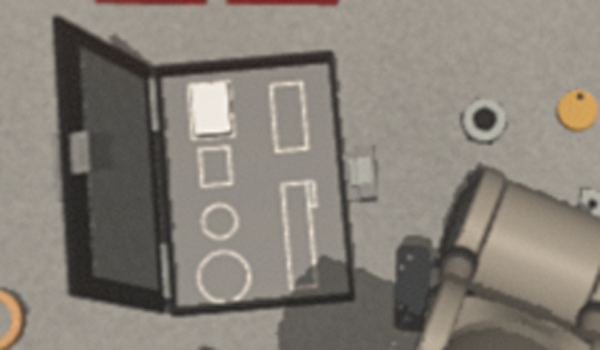

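>>> arm_command(moves=[[[0, 0, 0.03], [0, 0, 0], 0.05], [[0, 0, 0.038], [0, 0, 0], 0.05], [[0, 0, 0.038], [0, 0, 0], 0.05], [[0, 0, 0.038], [0, 0, 0], 0.035], [[0, 0, 0.038], [0, 0, 0], 0.02]], squeeze=25)

```text
time: 15.5
tool_pos: [0.4582, -0.101, 0.0036]
tool_rot: [-3.141, 0.001, 3.113]
contact_force: [0.3, 0.6, -0.4]
opening: 0.0385
grip_force: 0.0
```

>>> arm_command(moves=[[[0, 0, 0], [0, 0, 0], 0.02], [[0, 0, 0], [0, 0, 0], 0.02], [[0, 0, -0.04], [0, 0, 0], 0.02], [[0, 0, -0.08], [0, 0, 0], 0.02], [[0, 0, -0.08], [0, 0, 0], 0.02]])

```text
time: 16.0
tool_pos: [0.4605, -0.1019, 0.0871]
tool_rot: [-3.138, 0.009, 3.113]
contact_force: [1.1, -0.2, -1.0]
opening: 0.03
grip_force: 24.9
```

Run:
```python
from h import *
t=np.array([594,161.8])-EC*8
plan([(500,0,120,137),(*t,100,95.6),(*t,30),(*t,9)])
```

```text
t 16.0 at [ 460.5 -101.9   87.1] rot [-179.8    0.5  178.4] open 30.0 grip 24.9 F [ 1.1 -0.2 -1. ] q6 -1.92
(500, 0, 120, 137) -> [-0.0366, 0.1029, -0.0329] turn z 0.722 |d| 0.114 deg 41.4
(np.float64(586.0381808001454), np.float64(161.0193368019268), 100, 95.6) -> [0.0469, 0.1764, 0.02] turn z 0.723 |d| 0.184 deg 41.4
(np.float64(586.0381808001454), np.float64(161.0193368019268), 30) -> [0.0, -0.0, 0.07] turn z 0.0 |d| 0.07 deg 0.0
(np.float64(586.0381808001454), np.float64(161.0193368019268), 9) -> [0.0, -0.0, 0.021] turn z 0.0 |d| 0.021 deg 0.0
```

>>> arm_command(moves=[[[-0.008, 0.02, -0.02], [0, 0, 0.14], 0.02], [[-0.015, 0.04, -0.033], [0, 0, 0.28], 0.02], [[-0.022, 0.06, -0.033], [0, 0, 0.43], 0.02], [[-0.03, 0.08, -0.033], [0, 0, 0.58], 0.02], [[-0.037, 0.103, -0.033], [0, 0, 0.722], 0.02]])

```text
time: 16.5
tool_pos: [0.4976, 0.0018, 0.1154]
tool_rot: [-3.141, -0.0, 2.385]
contact_force: [-0.2, 0.1, -1.1]
opening: 0.03
grip_force: 24.9
```

>>> arm_command(moves=[[[0.01, 0.036, 0], [0, 0, 0.14], 0.02], [[0.02, 0.072, 0], [0, 0, 0.28], 0.02], [[0.03, 0.11, 0], [0, 0, 0.43], 0.02], [[0.04, 0.145, 0], [0, 0, 0.58], 0.02], [[0.047, 0.176, 0.02], [0, 0, 0.723], 0.02]])

```text
time: 17.0
tool_pos: [0.5852, 0.1641, 0.0972]
tool_rot: [3.137, -0.0, 1.663]
contact_force: [1.1, -1.1, -0.3]
opening: 0.0303
grip_force: 24.9
```

>>> arm_command(moves=[[[0, 0, 0.03], [0, 0, 0], 0.02], [[0, 0, 0.06], [0, 0, 0], 0.02], [[0, 0, 0.065], [0, 0, 0], 0.02], [[0, 0, 0.065], [0, 0, 0], 0.02], [[0, 0, 0.065], [0, 0, 0], 0.02]])

```text
time: 17.5
tool_pos: [0.5841, 0.1618, 0.032]
tool_rot: [3.139, -0.0, 1.668]
contact_force: [-0.5, -0.1, -0.6]
opening: 0.0298
grip_force: 24.9
```

Run:
```python
from h import *
s=np.array([594,161.8]); t=s-EC*8
plan([(*t,10,95.6),(*(s+EC),10),(*s,10)])
```

```text
t 17.5 at [584.1 161.8  32. ] rot [179.9  -0.   95.6] open 29.8 grip 24.9 F [-0.5 -0.1 -0.6] q6 0.05
(np.float64(586.0381808001454), np.float64(161.0193368019268), 10, 95.6) -> [-0.001, 0.0019, 0.022] turn z -0.001 |d| 0.022 deg -0.0
(np.float64(594.9952273999818), np.float64(161.89758289975916), 10) -> [0.0, 0.009, 0.0] turn z 0.0 |d| 0.009 deg 0.0
(np.float64(594.0), np.float64(161.8), 10) -> [-0.0, -0.001, -0.0] turn z 0.0 |d| 0.001 deg 0.0
```

>>> arm_command(moves=[[[-0.001, 0, 0.015], [0, 0, 0], 0.02], [[-0.001, 0.001, 0.022], [0, 0, 0], 0.02], [[-0.001, 0.004, 0.022], [0, 0, 0], 0.02], [[-0.001, 0.008, 0.022], [0, 0, 0], 0.02], [[-0.001, 0.012, 0.022], [0, 0, 0], 0.02]])

```text
time: 18.0
tool_pos: [0.5962, 0.1622, 0.0097]
tool_rot: [3.14, -0.0, 1.668]
contact_force: [-0.4, -0.8, 0.1]
opening: 0.0294
grip_force: 25.4
```

>>> arm_command(moves=[[[0, 0, 0], [0, 0, 0], 0.02], [[0, 0, 0], [0, 0, 0], 0.02], [[0, 0, 0], [0, 0, 0], 0.02], [[0, 0, 0], [0, 0, 0], 0.02], [[0, 0, 0], [0, 0, 0], 0.02]])

```text
time: 18.5
tool_pos: [0.5951, 0.1621, 0.0088]
tool_rot: [-3.142, -0.0, 1.668]
contact_force: [1.2, -0.4, -0.5]
opening: 0.0299
grip_force: 24.9
```

Run:
```python
from h import *
s=np.array([594,161.8])
plan([(*s,8.7)])
im=robot.read_camera("side"); cv2.imwrite("pics/side6.png",im[:,:,::-1])
```

```text
t 18.5 at [595.1 162.1   8.8] rot [-180.    -0.    95.6] open 29.9 grip 24.9 F [ 1.2 -0.4 -0.5] q6 0.04
(np.float64(594.0), np.float64(161.8), 8.7) -> [-0.0002, -0.0012, 0.0001] turn z 0.0 |d| 0.001 deg 0.0
```

>>> arm_command(moves=[[[0, -0.001, 0], [0, 0, 0], 0.02], [[0, -0.001, 0], [0, 0, 0], 0.033], [[0, -0.001, 0], [0, 0, 0], 0.033], [[0, -0.001, 0], [0, 0, 0], 0.033], [[0, -0.001, 0], [0, 0, 0], 0.033]])

```text
time: 19.05
tool_pos: [0.5943, 0.162, 0.0088]
tool_rot: [3.141, -0.0, 1.668]
contact_force: [0.7, -0.1, 0.2]
opening: 0.0331
grip_force: 0.0
```

>>> arm_command(moves=[[[0, 0, -0.04], [0, 0, 0], 0.033], [[0, 0, -0.08], [0, 0, 0], 0.033], [[0, 0, -0.12], [0, 0, 0], 0.04], [[0, 0, -0.12], [0, 0, 0], 0.06], [[0, 0, -0.12], [0, 0, 0], 0.06]])

```text
time: 19.55
tool_pos: [0.5946, 0.1621, 0.1298]
tool_rot: [3.139, -0.0, 1.668]
contact_force: [-0.1, -0.6, 0.1]
opening: 0.0516
grip_force: 0.0
```

Run:
```python
from h import *
plan([(610,20,130,120),(636,-95.2,80,140),(636,-95.2,40),(636,-95.2,3)])
```

```text
t 19.55 at [594.6 162.1 129.8] rot [179.9  -0.   95.6] open 51.6 grip 0.0 F [-0.1 -0.6  0.1] q6 0.04
(610, 20, 130, 120) -> [-0.1429, 0.0015, -0.0002] turn z -0.426 |d| 0.143 deg -24.4
(636, -95.2, 80, 140) -> [-0.1128, -0.0351, 0.05] turn z -0.349 |d| 0.128 deg -20.0
(636, -95.2, 40) -> [0.0, -0.0, 0.04] turn z 0.0 |d| 0.04 deg 0.0
(636, -95.2, 3) -> [0.0, -0.0, 0.037] turn z 0.0 |d| 0.037 deg 0.0
```

>>> arm_command(moves=[[[-0.036, 0, 0], [0, 0, -0.1], 0.062], [[-0.072, 0, 0], [0, 0, -0.2], 0.062], [[-0.108, 0, 0], [0, 0, -0.3], 0.062], [[-0.143, 0.0015, 0], [0, 0, -0.426], 0.062], [[-0.143, 0.0015, 0], [0, 0, -0.426], 0.062]])

```text
time: 20.05
tool_pos: [0.6092, 0.0156, 0.1267]
tool_rot: [-3.139, -0.001, 2.093]
contact_force: [0.4, 0.2, -0.5]
opening: 0.0619
grip_force: 0.0
```

>>> arm_command(moves=[[[-0.038, -0.012, 0], [0, 0, -0.12], 0.062], [[-0.075, -0.024, 0.01], [0, 0, -0.24], 0.062], [[-0.113, -0.035, 0.03], [0, 0, -0.349], 0.062], [[-0.113, -0.035, 0.06], [0, 0, -0.349], 0.062], [[-0.113, -0.035, 0.08], [0, 0, -0.349], 0.062]])

```text
time: 20.55
tool_pos: [0.6341, -0.0959, 0.045]
tool_rot: [-3.14, -0.005, 2.44]
contact_force: [-0.6, 0.6, -0.4]
opening: 0.0624
grip_force: 0.0
```

>>> arm_command(moves=[[[0, 0, 0], [0, 0, 0], 0.062], [[0, 0, 0], [0, 0, 0], 0.062], [[0, 0, 0], [0, 0, 0], 0.062], [[0, 0, 0], [0, 0, 0], 0.062], [[0, 0, 0], [0, 0, 0], 0.062]])

```text
time: 21.05
tool_pos: [0.6363, -0.0954, 0.0498]
tool_rot: [3.141, 0.002, 2.443]
contact_force: [0.2, -0.1, -0.0]
opening: 0.0619
grip_force: 0.0
```

Run:
```python
from h import *
plan([(636,-95.2,3,140)])
for n in("top","side"):
    im=robot.read_camera(n); cv2.imwrite(f"pics/{n}7.png",im[:,:,::-1])
im=cv2.imread('pics/top7.png'); c=up(im[150:285,205:345],4); g=c.min(2)
blobs("top",(g>180),4,205,150,.025,100,2000)
d=c.max(2)<95; d[:,:215]=0; d[:, 470:]=0; d[:110]=0; d[470:]=0
blobs("top",d,4,205,150,.023,40,2000)
cv2.imwrite('pics/v7.png',up(im[155:285,240:340],5))
```

```text
t 21.05 at [636.3 -95.4  49.8] rot [180.    0.1 140. ] open 61.9 grip 0.0 F [ 0.2 -0.1 -0. ] q6 -1.14
(636, -95.2, 3, 140) -> [0.0004, -0.0, 0.0468] turn z -0.0 |d| 0.047 deg -0.0
px [272.9 191.8] rect c [650.9 167.9] size [49.  36.9] yaw 4.3 centroid [650.7 167.3]
px [302.3 240.8] rect c [547.7 109.5] size [140.   58.1] yaw 74.9 centroid [531.2  80.1]
px [276.7 217.6] rect c [587.  158.1] size [31.4 18.9] yaw 14.9 centroid [586.6 157.7]
px [275.5 177.8] rect c [682.7 161.3] size [86.4  7.5] yaw 90.5 centroid [683.8 177.6]
```

View pics/v7.png

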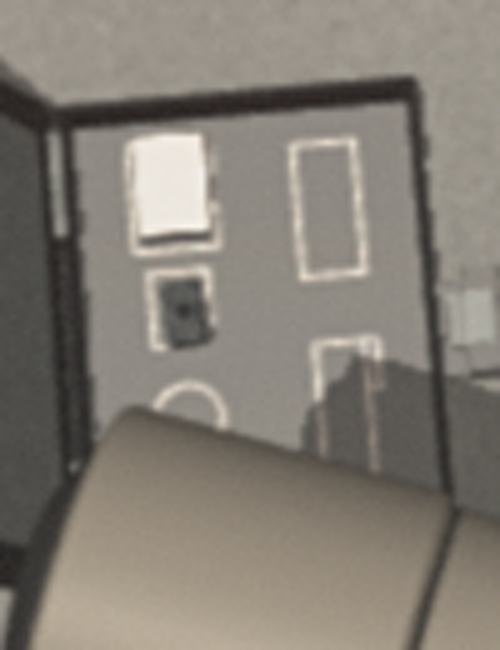

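Run:
```python
from h import *
f=lambda u,v,z:(plane("top",240+(u+.5)/5-.5,155+(v+.5)/5-.5,z)*1e3)
tocase=lambda p:np.array([EC@(p[:2]-[574.4,123.1]),np.array([-EC[1],EC[0]])@(p[:2]-[574.4,123.1])])
print("spot",tocase(np.array([594,161.8])))
im=cv2.imread('pics/top7.png'); c=up(im[155:285,240:340],5)[260:360,140:225]; g=cv2.GaussianBlur(c,(5,5),0).mean(2).astype(int)
print(g[::8,::6])
for n,(u,v,z) in dict(bot=(189,347,.005),top=(186,277,.023),left=(162,312,.015),right=(214,312,.015),otop=(181,270,.005),obot=(181,349,.005),ol=(149,309,.005),orr=(212,309,.005)).items(): print(n,tocase(f(u,v,z)))
```

```text
spot [23.2829 36.6027]
[[136 135 135 133 133 132 132 132 136 137 140 137 136 135 137]
 [138 150 159 164 167 168 170 169 171 181 194 190 155 138 136]
 [143 182 193 173 167 167 167 162 148 144 162 197 168 138 135]
 [142 172 172 135 111  96  93  93  83  76 104 183 170 136 136]
 [141 171 179 129  90  86  90  90  91  89 106 178 167 139 137]
 [137 165 181 140  95  83  87  83  85  84  91 138 156 141 138]
 [138 157 183 151 106  86  73  56  61  72  74 105 146 146 138]
 [135 150 190 157 110  97  85  67  73  79  77 106 162 151 138]
 [132 150 199 162 110  91  91  91  93  91  76  93 146 147 138]
 [132 148 195 166 123  89  88  91  95  95  82  81  99 129 138]
 [134 148 190 168 134  97  77  73  78  80  74  82 114 137 138]
 [134 141 175 192 173 125  95  97 107 114 127 134 139 140 139]
 [138 137 137 138 139 138 139 140 141 140 141 140 139 138 138]]
bot [ 3.5134 33.991 ]
top [34.0344 31.8376]
left [19.7154 45.053 ]
right [17.5082 20.1809]
otop [41.7591 34.9866]
obot [ 2.8746 37.9103]
ol [23.8857 51.8503]
orr [21.1915 21.4987]
```

Run:
```python
from h import *
im=cv2.imread('pics/side7.png')
T=np.array([.6363,-.0954,.0498]); psi=np.radians(140); ty=np.array([np.sin(psi),-np.cos(psi),0]); tx=np.array([np.cos(psi),np.sin(psi),0])
pts=[T+s*ty*o+w*tx*.0095 for s in(-1,1) for o in(.031,.050) for w in(-1,1)]
P=[proj("side",p) for p in pts]; print(np.round(P,1))
c0=np.mean(P,0).astype(int); x0,y0=c0[0]-50,c0[1]-60
a=up(im[y0:y0+100,x0:x0+100],5)
for p in P: cv2.drawMarker(a,tuple(int(v) for v in ((p-[x0,y0]+.5)*5-.5)),(0,255,0),cv2.MARKER_CROSS,9,1)
q=proj("side",[.594,.162,.014]).astype(int); x1,y1=q[0]-30,q[1]-50; print("tnut crop origin",x1,y1,"grip crop",x0,y0)
b=up(im[y1:y1+100,x1:x1+60],5)
cv2.imwrite('pics/v8.png',np.hstack([a,b]))
```

```text
[[383.1 276.3]
 [373.8 274.9]
 [381.6 283. ]
 [372.3 281.6]
 [387.6 255.5]
 [378.7 254.2]
 [389.  249.4]
 [380.1 248.1]]
tnut crop origin 278 163 grip crop 330 205
```

View pics/v8.png

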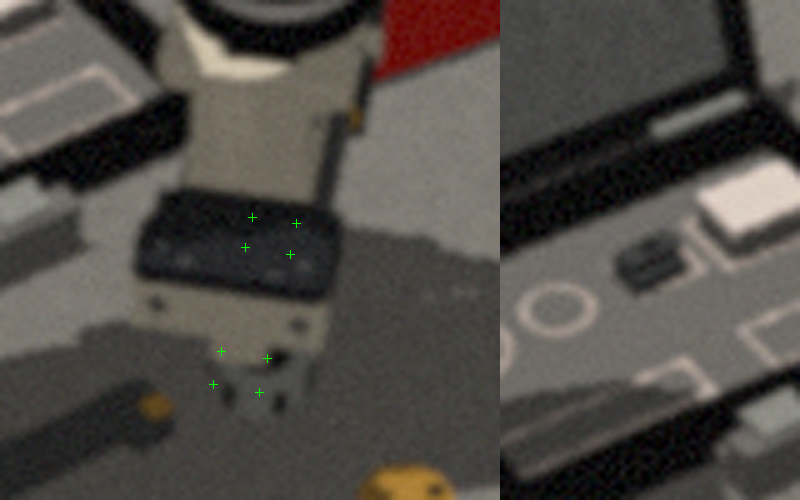

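Run:
```python
from h import *
im=cv2.imread('pics/side0.png'); x0,y0,x1,y1=240,175,380,270
c=up(im[y0:y1,x0:x1],4); g=cv2.cvtColor(c,cv2.COLOR_BGR2GRAY); th=cv2.morphologyEx(g,cv2.MORPH_TOPHAT,np.ones((21,21)))
for T in(18,25):
    print(T); blobs("side",th>T,4,x0,y0,.005,12,1500)
# parts on counter from side0, compare collar/nut/check tops
hsv=cv2.cvtColor(im,cv2.COLOR_BGR2HSV); m=(hsv[...,1]>110)&(hsv[...,2]>110)&(hsv[...,0]>8)&(hsv[...,0]<30); m[:290]=0; m[320:]=0; m[:,:380]=0;m[:,450:]=0
ys,xs=np.nonzero(m); print("check side",plane("side",xs.mean(),ys.mean(),.010)*1e3,len(xs))
```

```text
18
px [292.5 268.7] rect c [486.8  22.8] size [25.   6.1] yaw 152.1 centroid [487.9  21.4]
px [325.4 251.7] rect c [572.9  35.2] size [17.7 16.2] yaw 12.1 centroid [574.4  36.2]
px [335.4 244.4] rect c [603.7  43.8] size [36.6 33.6] yaw 112.1 centroid [603.5  46. ]
px [299.  245.6] rect c [529.   81.7] size [107.4  34.4] yaw 7.5 centroid [533.5  82.3]
px [335.2 233.4] rect c [622.1  78.6] size [54.5 16.3] yaw 176.4 centroid [620.9  78.8]
px [271.4 231.5] rect c [493.5 153.1] size [55.7 42.1] yaw 96.1 centroid [496.  153.7]
px [255.5 225.3] rect c [469.3 191.7] size [14.9 11.8] yaw 67.5 centroid [469.5 191.7]
px [360.6 222. ] rect c [692.7  85.6] size [14.2 12.3] yaw 61.9 centroid [692.3  85.8]
px [289.  224.4] rect c [540.9 157.9] size [38.6 37.9] yaw 113.9 centroid [540.7 157.5]
px [349.2 221.3] rect c [667.   96.3] size [34.9 27.8] yaw 99.1 centroid [671.3 101.3]
px [308.4 216.1] rect c [593.8 163.2] size [43.1 36.5] yaw 5.6 centroid [593.8 163.1]
px [261.9 208.2] rect c [505.9 243.7] size [90.8 20. ] yaw 6.8 centroid [503.4 242.8]
px [328.7 206.4] rect c [650.9 168.5] size [61.6 4
[... 1038 characters left out ...]
ze [36.9 35.9] yaw 112.9 centroid [541.  156.5]
px [349.2 221.1] rect c [667.5  96.2] size [33.5 25.3] yaw 100.5 centroid [671.8 101.7]
px [308.7 216.1] rect c [593.8 163.6] size [41.4 35. ] yaw 7.2 centroid [591.4 163.6]
px [258.  209.6] rect c [496.3 242.6] size [69.3 18.3] yaw 6.3 centroid [498.5 242.7]
px [330.1 205.4] rect c [650.9 168.5] size [59.8 46.8] yaw 5.5 centroid [662.1 172.5]
px [240.3 205.4] rect c [465.7 277.9] size [52.1  4.9] yaw 68.8 centroid [463.8 274.5]
px [317.3 185.5] rect c [665.4 259.1] size [62.1 18.9] yaw 6.8 centroid [666.3 259.2]
px [363.8 176.1] rect c [785.8 235.8] size [18.1 14.8] yaw 61.8 centroid [788.5 237.1]
check side [ 652.8486 -189.2531   10.    ] 227
```

>>> arm_command(moves=[[[0, 0, 0.03], [0, 0, 0], 0.062], [[0, 0, 0.047], [0, 0, 0], 0.062], [[0, 0, 0.047], [0, 0, 0], 0.062], [[0, 0, 0.047], [0, 0, 0], 0.05], [[0, 0, 0.047], [0, 0, 0], 0.03]], squeeze=30)

```text
time: 21.65
tool_pos: [0.6359, -0.0956, 0.002]
tool_rot: [3.141, 0.0, 2.443]
contact_force: [-0.3, 0.3, 0.3]
opening: 0.0501
grip_force: 0.0
```

>>> arm_command(moves=[[[0, 0, 0], [0, 0, 0], 0.03], [[0, 0, 0], [0, 0, 0], 0.03], [[0, 0, -0.04], [0, 0, 0], 0.03], [[0, 0, -0.09], [0, 0, 0], 0.03], [[0, 0, -0.12], [0, 0, 0], 0.03]])

```text
time: 22.15
tool_pos: [0.6368, -0.0958, 0.1253]
tool_rot: [3.14, 0.004, 2.443]
contact_force: [0.5, -0.6, -1.0]
opening: 0.0413
grip_force: 30.0
```

Run:
```python
from h import *
plan([(560,30,125,118),(502.5,153.5,110,95.6),(502.5,153.5,35)])
for n in ("top",):
    im=robot.read_camera(n); cv2.imwrite(f"pics/{n}9.png",im[:,:,::-1])
```

```text
t 22.15 at [636.8 -95.8 125.3] rot [179.9   0.2 140. ] open 41.3 grip 30.0 F [ 0.5 -0.6 -1. ] q6 -1.14
(560, 30, 125, 118) -> [0.1397, 0.047, 0.0003] turn z 0.384 |d| 0.147 deg 22.0
(502.5, 153.5, 110, 95.6) -> [0.136, 0.0072, 0.015] turn z 0.391 |d| 0.137 deg 22.4
(502.5, 153.5, 35) -> [0.0, -0.0, 0.075] turn z 0.0 |d| 0.075 deg 0.0
```

>>> arm_command(moves=[[[0.035, 0.012, 0], [0, 0, 0.1], 0.03], [[0.07, 0.024, 0], [0, 0, 0.2], 0.03], [[0.105, 0.036, 0], [0, 0, 0.3], 0.03], [[0.14, 0.047, 0], [0, 0, 0.384], 0.03], [[0.14, 0.047, 0], [0, 0, 0.384], 0.03]])

```text
time: 22.7
tool_pos: [0.5559, 0.0339, 0.1215]
tool_rot: [-3.14, -0.003, 2.061]
contact_force: [0.7, -0.4, -0.7]
opening: 0.0406
grip_force: 30.0
```

>>> arm_command(moves=[[[0.035, 0.002, 0], [0, 0, 0.1], 0.03], [[0.07, 0.004, 0], [0, 0, 0.2], 0.03], [[0.105, 0.006, 0], [0, 0, 0.3], 0.03], [[0.136, 0.007, 0.02], [0, 0, 0.391], 0.03], [[0.136, 0.007, 0.05], [0, 0, 0.391], 0.03]])

```text
time: 23.2
tool_pos: [0.5011, 0.1566, 0.0726]
tool_rot: [3.138, -0.001, 1.669]
contact_force: [0.1, -0.8, -1.7]
opening: 0.0414
grip_force: 30.0
```

>>> arm_command(moves=[[[0, 0, 0.03], [0, 0, 0], 0.03], [[0, 0, 0.04], [0, 0, 0], 0.03], [[0, 0, 0.04], [0, 0, 0], 0.03], [[0, 0, 0.04], [0, 0, 0], 0.03], [[0, 0, 0.04], [0, 0, 0], 0.03]])

```text
time: 23.7
tool_pos: [0.5024, 0.1537, 0.0331]
tool_rot: [3.139, -0.0, 1.668]
contact_force: [-0.5, -0.9, -1.3]
opening: 0.0412
grip_force: 30.0
```

Run:
```python
from h import *
plan([(502.5,153.5,7.5,95.6)])
im=robot.read_camera("side"); cv2.imwrite("pics/side9.png",im[:,:,::-1])
```

```text
t 23.7 at [502.4 153.7  33.1] rot [179.8  -0.   95.6] open 41.2 grip 30.0 F [-0.5 -0.9 -1.3] q6 0.05
(502.5, 153.5, 7.5, 95.6) -> [-0.0002, 0.0001, 0.0256] turn z -0.001 |d| 0.026 deg -0.0
```

>>> arm_command(moves=[[[0, 0, 0.015], [0, 0, 0], 0.03], [[0, 0, 0.0255], [0, 0, 0], 0.03], [[0, 0, 0.0255], [0, 0, 0], 0.03], [[0, 0, 0.0255], [0, 0, 0], 0.047], [[0, 0, 0.0255], [0, 0, 0], 0.047]])

```text
time: 24.25
tool_pos: [0.5013, 0.1539, 0.0065]
tool_rot: [3.141, -0.0, 1.668]
contact_force: [-0.1, 0.2, -0.5]
opening: 0.0462
grip_force: 0.0
```

>>> arm_command(moves=[[[0, 0, 0], [0, 0, 0], 0.047], [[0, 0, -0.03], [0, 0, 0], 0.047], [[0, 0, -0.05], [0, 0, 0], 0.02], [[0, 0.02, -0.05], [0, 0, 0], 0], [[0, 0.045, -0.05], [0, 0, 0], 0]], squeeze=10)

```text
time: 24.75
tool_pos: [0.5463, 0.1584, 0.0575]
tool_rot: [3.14, -0.0, 1.668]
contact_force: [-0.0, -0.1, -1.3]
opening: 0.0276
grip_force: 0.0
```

>>> arm_command(moves=[[[0, 0, 0], [0, 0, 0], 0], [[0, 0, 0], [0, 0, 0], 0], [[0, 0, 0.03], [0, 0, 0], 0], [[0, 0, 0.047], [0, 0, 0], 0], [[0, 0, 0.047], [0, 0, 0], 0]])

```text
time: 25.25
tool_pos: [0.5431, 0.1579, 0.0069]
tool_rot: [-3.135, 0.0, 1.668]
contact_force: [-0.1, 0.0, 0.4]
opening: 0.0006
grip_force: 0.0
```

Run:
```python
from h import *
n=np.array([487.5,152.0])
plan([(*(n+EC*41),10,95.6)])
```

```text
t 25.25 at [543.1 157.9   6.9] rot [-179.6    0.    95.6] open 0.6 grip 0.0 F [-0.1  0.   0.4] q6 0.05
(np.float64(528.304323399255), np.float64(156.00089889012514), 10, 95.6) -> [-0.0004, -0.0149, -0.0031] turn z -0.0 |d| 0.015 deg -0.0
```

>>> arm_command(moves=[[[0, -0.004, -0.003], [0, 0, 0], 0], [[0, -0.008, -0.003], [0, 0, 0], 0], [[0, -0.012, -0.003], [0, 0, 0], 0], [[0, -0.015, -0.003], [0, 0, 0], 0], [[0, -0.015, -0.003], [0, 0, 0], 0]])

```text
time: 25.75
tool_pos: [0.5314, 0.1569, 0.0132]
tool_rot: [3.14, -0.0, 1.668]
contact_force: [1.1, -0.2, 2.7]
opening: 0.0002
grip_force: 1.1
```

>>> arm_command(moves=[[[0, 0, 0], [0, 0, 0], 0], [[0, 0, 0], [0, 0, 0], 0], [[0, 0, 0], [0, 0, 0], 0], [[0, 0, 0], [0, 0, 0], 0], [[0, 0, 0], [0, 0, 0], 0]])

```text
time: 26.25
tool_pos: [0.5317, 0.1569, 0.0126]
tool_rot: [3.14, -0.0, 1.668]
contact_force: [1.1, 0.6, 4.7]
opening: 0.0003
grip_force: 2.4
```

Run:
```python
from h import *
t=np.array([594.3,162])
plan([(*(t-EC*31),10,95.6)])
im=robot.read_camera("side"); cv2.imwrite("pics/side10.png",im[:,:,::-1])
```

```text
t 26.25 at [531.7 156.9  12.6] rot [179.9  -0.   95.6] open 0.3 grip 2.4 F [1.1 0.6 4.7] q6 0.05
(np.float64(563.4479506005632), np.float64(158.97493010746638), 10, 95.6) -> [-0.001, 0.0318, 0.0026] turn z -0.0 |d| 0.032 deg -0.0
```

>>> arm_command(moves=[[[0, 0.006, -0.03], [0, 0, 0], 0], [[0, 0.006, -0.08], [0, 0, 0], 0.03], [[0, 0.006, -0.12], [0, 0, 0], 0.05], [[-0.04, 0.006, -0.12], [0, 0, 0], 0.05], [[-0.08, 0, -0.12], [0, 0, 0], 0.05]])

```text
time: 26.8
tool_pos: [0.5394, 0.077, 0.1332]
tool_rot: [3.139, 0.0, 1.671]
contact_force: [-0.1, -1.1, -0.6]
opening: 0.028
grip_force: 0.0
```

Run:
```python
from h import *
plan([(500,-60,130,95.6),(438.5,-200,80,95.6)])
```

```text
t 26.8 at [539.4  77.  133.2] rot [179.9   0.   95.7] open 28.0 grip 0.0 F [-0.1 -1.1 -0.6] q6 -0.1
(500, -60, 130, 95.6) -> [-0.1324, -0.0529, 0.0032] turn z 0.002 |d| 0.143 deg 0.1
(438.5, -200, 80, 95.6) -> [-0.1333, -0.0749, 0.05] turn z 0.0 |d| 0.161 deg 0.0
```

>>> arm_command(moves=[[[-0.033, -0.013, 0], [0, 0, 0], 0.045], [[-0.066, -0.026, 0], [0, 0, 0], 0.045], [[-0.1, -0.04, 0], [0, 0, 0], 0.045], [[-0.132, -0.053, 0.003], [0, 0, 0], 0.045], [[-0.165, -0.072, 0.003], [0, 0, 0], 0.045]])

```text
time: 27.3
tool_pos: [0.4822, -0.0951, 0.1284]
tool_rot: [-3.14, -0.001, 1.668]
contact_force: [0.3, -0.5, 0.6]
opening: 0.0447
grip_force: 0.0
```

>>> arm_command(moves=[[[-0.033, -0.019, 0.01], [0, 0, 0], 0.045], [[-0.066, -0.037, 0.025], [0, 0, 0], 0.045], [[-0.1, -0.056, 0.05], [0, 0, 0], 0.045], [[-0.1, -0.056, 0.05], [0, 0, 0], 0.045], [[-0.1, -0.056, 0.05], [0, 0, 0], 0.045]])

```text
time: 27.8
tool_pos: [0.4362, -0.1991, 0.0784]
tool_rot: [-3.14, -0.002, 1.666]
contact_force: [0.7, 0.6, -0.2]
opening: 0.045
grip_force: 0.0
```

Run:
```python
from h import *
plan([(438.5,-200,3,95.6)])
for n in("top","side"):
    im=robot.read_camera(n); cv2.imwrite(f"pics/{n}11.png",im[:,:,::-1])
im=cv2.imread('pics/top11.png'); x0,y0=250,165
a=up(im[y0:y0+120,x0:x0+80],5)
d=cv2.absdiff(cv2.imread('pics/top0.png'),im).max(2); d5=cv2.absdiff(cv2.imread('pics/top5.png'),im).max(2)
tocase=lambda p:np.array([EC@(p[:2]-[574.4,123.1]),np.array([-EC[1],EC[0]])@(p[:2]-[574.4,123.1])])
# expected pixels of outlines at spot
for nm,(sx,sy,L,W) in dict(box=(649.8,167.2,54,40),tnut=(594,161.8,36,28)).items():
    c=[np.array([sx,sy])+EC*L/2*i+np.array([-EC[1],EC[0]])*W/2*j for i,j in((1,1),(1,-1),(-1,-1),(-1,1))]
    P=np.array([(proj("top",[*(q/1e3),.005])-[x0,y0]+.5)*5-.5 for q in c]).astype(np.int32); cv2.polylines(a,[P],True,(0,255,0),1)
for nm,(sx,sy,r) in dict(nut=(487.2,151.3,24),collar=(540.3,156.7,16)).items():
    P=np.array([(proj("top",[(sx+r*np.cos(q))/1e3,(sy+r*np.sin(q))/1e3,.005])-[x0,y0]+.5)*5-.5 for q in np.linspace(0,6.28,60)]).astype(np.int32); cv2.polylines(a,[P],True,(0,255,0),1)
cv2.imwrite('pics/v11.png',np.hstack([a,up(np.repeat(d5[y0:y0+120,x0:x0+80,None],3,2),5)]))
```

```text
t 27.8 at [ 436.2 -199.1   78.4] rot [-179.9   -0.1   95.4] open 45.0 grip 0.0 F [ 0.7  0.6 -0.2] q6 -0.68
(438.5, -200, 3, 95.6) -> [-0.0011, 0.0022, 0.0754] turn z -0.003 |d| 0.075 deg -0.2
```

View pics/v11.png

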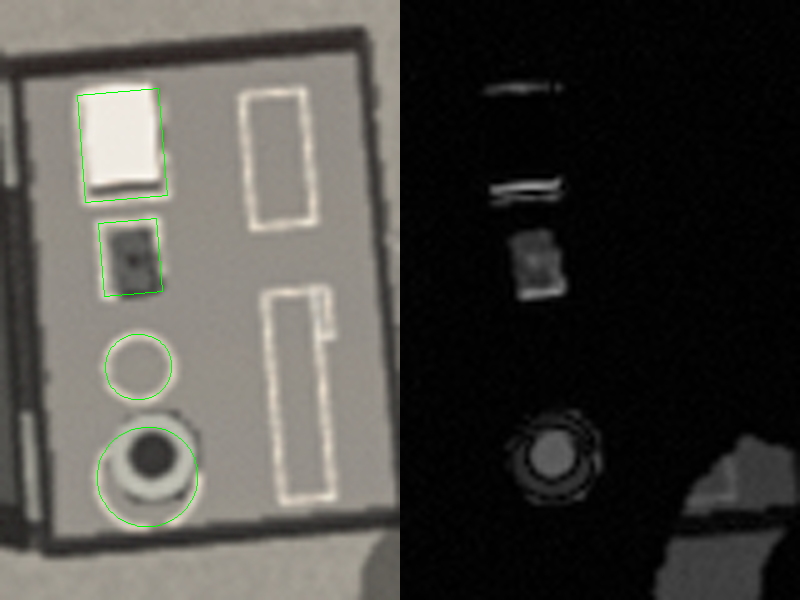

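Run:
```python
from h import *
tocase=lambda p:np.array([EC@(p[:2]-[574.4,123.1]),np.array([-EC[1],EC[0]])@(p[:2]-[574.4,123.1])])
im=cv2.imread('pics/top11.png'); x0,y0=262,235
c=up(im[y0:y0+40,x0:x0+40],5); g=cv2.GaussianBlur(c,(5,5),0).mean(2)
for nm,m in(("bore",g<85),("ring",g>165)):
    for b in blobs("top",m,5,x0,y0,.025,20,900): print(nm,tocase(np.array(b[:2])))
plan([(*case(-78,-10),130,95.6),(*case(-78,-10),40),(*case(-78,-8),11),(*case(-78,6),11)])
```

```text
px [281.8 272.3] rect c [455.2 143.5] size [94.   9.4] yaw 95.7 centroid [455.6 140.1]
px [280.  255.6] rect c [494.9 148. ] size [19.6 19.3] yaw 45.6 centroid [495.  147.9]
bore [-116.6724   31.9764]
bore [-76.683   32.5324]
px [287.3 264.8] rect c [473.1 130.6] size [28.7  8.5] yaw 148.3 centroid [472.8 130.3]
px [276.2 259.8] rect c [488.2 153.8] size [54.8 40.2] yaw 143.4 centroid [491.3 151.3]
px [277.3 240.2] rect c [532.1 155.2] size [36.5 25.9] yaw 90.5 centroid [530.4 154.6]
ring [-100.0708   17.3176]
ring [-82.809   39.0137]
ring [-38.9356  36.0705]
t 27.9 at [ 437.5 -198.4   79.4] rot [180.   -0.   95.6] open 45.1 grip 0.0 F [-0.1  0.1  1. ] q6 -0.68
(np.float64(497.74809179900865), np.float64(105.53625981896802), 130, 95.6) -> [0.2966, 0.0896, -0.0506] turn z 0.0 |d| 0.314 deg 0.0
(np.float64(497.74809179900865), np.float64(105.53625981896802), 40) -> [0.0, -0.0, 0.09] turn z 0.0 |d| 0.09 deg 0.0
(np.float64(497.5529259994903), np.float64(107.52671461893169), 11) -> [0.002, -0.0, 0.029] turn z 0.0 |d| 0.029 deg 0.0
(np.float64(496.18676540286225), np.float64(121.45989821867732), 11) -> [0.014, 0.0, 0.0] turn z 0.0 |d| 0.014 deg 0.0
```

>>> arm_command(moves=[[[0.04, 0.01, -0.02], [0, 0, 0], 0], [[0.085, 0.025, -0.05], [0, 0, 0], 0], [[0.13, 0.04, -0.05], [0, 0, 0], 0], [[0.175, 0.053, -0.05], [0, 0, 0], 0], [[0.22, 0.067, -0.05], [0, 0, 0], 0]])

```text
time: 28.4
tool_pos: [0.4828, 0.03, 0.1305]
tool_rot: [3.139, 0.0, 1.67]
contact_force: [0.8, -0.1, 0.5]
opening: 0.0094
grip_force: 0.0
```

>>> arm_command(moves=[[[0.04, 0.012, 0], [0, 0, 0], 0], [[0.077, 0.023, 0], [0, 0, 0], 0], [[0.077, 0.023, 0.03], [0, 0, 0], 0], [[0.077, 0.023, 0.07], [0, 0, 0], 0], [[0.077, 0.023, 0.08], [0, 0, 0], 0]])

```text
time: 28.9
tool_pos: [0.4954, 0.1071, 0.0468]
tool_rot: [-3.136, -0.0, 1.671]
contact_force: [-0.1, 0.9, -0.1]
opening: 0.0008
grip_force: 0.0
```

>>> arm_command(moves=[[[0, 0, 0], [0, 0, 0], 0], [[0, 0, 0], [0, 0, 0], 0], [[0, 0, 0], [0, 0, 0], 0], [[0, 0, 0], [0, 0, 0], 0], [[0, 0, 0], [0, 0, 0], 0]])

```text
time: 29.4
tool_pos: [0.4984, 0.1051, 0.0502]
tool_rot: [3.14, -0.0, 1.668]
contact_force: [1.0, -0.0, -0.4]
opening: 0.0004
grip_force: 0.0
```

Run:
```python
from h import *
plan([(*case(-77,-8),11,95.6),(*case(-77,6.1),11),(*case(-77,0),60),(*case(-30,36.6),60),(*case(-30,36.6),11),(*case(-46.8,36.6),11),(*case(-8.2,36.2),11)])
```

```text
t 29.4 at [498.4 105.1  50.2] rot [179.9  -0.   95.6] open 0.4 grip 0.0 F [ 1.  -0.  -0.4] q6 -0.04
(np.float64(498.54815339947214), np.float64(107.62429751869084), 11, 95.6) -> [0.0025, 0.0003, 0.0392] turn z -0.001 |d| 0.039 deg -0.0
(np.float64(497.17223451286816), np.float64(121.65700385843465), 11) -> [0.0141, 0.0, 0.0] turn z 0.0 |d| 0.014 deg 0.0
(np.float64(497.76749020139897), np.float64(115.58611671854548), 60) -> [-0.0061, 0.0, -0.049] turn z 0.0 |d| 0.049 deg 0.0
(np.float64(540.9716438693602), np.float64(156.59783584656054), 60) -> [0.0366, 0.047, 0.0] turn z 0.0 |d| 0.06 deg 0.0
(np.float64(540.9716438693602), np.float64(156.59783584656054), 11) -> [0.0, -0.0, 0.049] turn z 0.0 |d| 0.049 deg 0.0
(np.float64(524.2518235496653), np.float64(154.95844313060684), 11) -> [0.0, -0.0168, -0.0] turn z 0.0 |d| 0.017 deg 0.0
(np.float64(562.7066343488677), np.float64(158.32705210131726), 11) -> [-0.0004, 0.0386, 0.0] turn z 0.0 |d| 0.039 deg 0.0
```

>>> arm_command(moves=[[[0.002, 0, 0.03], [0, 0, 0], 0], [[0.0025, 0, 0.039], [0, 0, 0], 0], [[0.007, 0, 0.039], [0, 0, 0], 0], [[0.012, 0, 0.039], [0, 0, 0], 0], [[0.0166, 0, 0.039], [0, 0, 0], 0]])

```text
time: 29.9
tool_pos: [0.4968, 0.1223, 0.0111]
tool_rot: [3.14, -0.0, 1.668]
contact_force: [0.1, -0.5, -0.0]
opening: 0.0007
grip_force: 0.2
```

>>> arm_command(moves=[[[0, 0, 0], [0, 0, 0], 0], [[0, 0, 0], [0, 0, 0], 0], [[-0.006, 0, -0.02], [0, 0, 0], 0], [[-0.006, 0, -0.049], [0, 0, 0], 0], [[-0.006, 0, -0.049], [0, 0, 0], 0]])

```text
time: 30.4
tool_pos: [0.4992, 0.1159, 0.0625]
tool_rot: [3.135, 0.0, 1.668]
contact_force: [0.2, 0.2, -0.0]
opening: 0.0006
grip_force: 0.0
```

>>> arm_command(moves=[[[0, 0.02, 0], [0, 0, 0], 0], [[0.037, 0.047, 0], [0, 0, 0], 0], [[0.037, 0.047, 0], [0, 0, 0], 0], [[0.037, 0.047, 0.03], [0, 0, 0], 0], [[0.037, 0.047, 0.049], [0, 0, 0], 0]])

```text
time: 30.9
tool_pos: [0.539, 0.1572, 0.0086]
tool_rot: [-3.14, 0.0, 1.669]
contact_force: [-0.2, -0.1, -0.4]
opening: 0.0004
grip_force: 0.0
```

>>> arm_command(moves=[[[0, -0.004, 0], [0, 0, 0], 0], [[0, -0.008, 0], [0, 0, 0], 0], [[0, -0.013, 0], [0, 0, 0], 0], [[0, -0.0168, 0], [0, 0, 0], 0], [[0, -0.0168, 0], [0, 0, 0], 0]])

```text
time: 31.4
tool_pos: [0.5231, 0.1556, 0.0111]
tool_rot: [3.141, -0.0, 1.668]
contact_force: [-0.1, 0.2, 0.7]
opening: 0.0006
grip_force: 0.0
```

Run:
```python
from h import *
plan([(*case(-46.8,36.6),11),(*case(-14,36.2),11),(*case(-8.2,36.2),11)])
```

```text
t 31.4 at [523.1 155.6  11.1] rot [179.9  -0.   95.6] open 0.6 grip 0.0 F [-0.1  0.2  0.7] q6 0.05
(np.float64(524.2518235496653), np.float64(154.95844313060684), 11) -> [-0.0007, 0.0011, 0.0001] turn z 0.0 |d| 0.001 deg 0.0
(np.float64(556.934315428973), np.float64(157.7610712827142), 11) -> [-0.0004, 0.0328, 0.0] turn z 0.0 |d| 0.033 deg 0.0
(np.float64(562.7066343488677), np.float64(158.32705210131726), 11) -> [0.0, 0.0058, 0.0] turn z 0.0 |d| 0.006 deg 0.0
```

>>> arm_command(moves=[[[-0.001, 0.015, 0], [0, 0, 0], 0], [[-0.001, 0.03, 0], [0, 0, 0], 0], [[-0.001, 0.034, 0], [0, 0, 0], 0], [[-0.001, 0.037, 0], [0, 0, 0], 0], [[-0.001, 0.0395, 0], [0, 0, 0], 0]])

```text
time: 31.9
tool_pos: [0.562, 0.1584, 0.0103]
tool_rot: [-3.14, -0.0, 1.668]
contact_force: [-0.6, 0.3, 2.8]
opening: 0.0004
grip_force: 1.2
```

>>> arm_command(moves=[[[0, 0, 0], [0, 0, 0], 0], [[0, 0, 0], [0, 0, 0], 0], [[0, -0.004, -0.03], [0, 0, 0], 0], [[0, -0.004, -0.08], [0, 0, 0], 0.045], [[0, -0.004, -0.12], [0, 0, 0], 0.045]])

```text
time: 32.4
tool_pos: [0.5585, 0.1581, 0.132]
tool_rot: [3.141, -0.0, 1.668]
contact_force: [0.5, -0.6, 0.2]
opening: 0.012
grip_force: 0.0
```

Run:
```python
from h import *
plan([(500,-10,130,95.6),(438.5,-200,60,95.6)])
```

```text
t 32.4 at [558.5 158.1 132. ] rot [180.   -0.   95.6] open 12.0 grip 0.0 F [ 0.5 -0.6  0.2] q6 0.05
(500, -10, 130, 95.6) -> [-0.1616, -0.0745, 0.002] turn z -0.0 |d| 0.178 deg -0.0
(438.5, -200, 60, 95.6) -> [-0.1831, -0.0797, 0.07] turn z 0.0 |d| 0.212 deg 0.0
```

>>> arm_command(moves=[[[-0.04, -0.018, 0], [0, 0, 0], 0.045], [[-0.08, -0.036, 0], [0, 0, 0], 0.045], [[-0.12, -0.055, 0], [0, 0, 0], 0.045], [[-0.162, -0.075, 0.002], [0, 0, 0], 0.045], [[-0.2, -0.091, 0.002], [0, 0, 0], 0.045]])

```text
time: 32.9
tool_pos: [0.4861, -0.0513, 0.1281]
tool_rot: [-3.141, -0.0, 1.668]
contact_force: [0.7, -0.6, -0.2]
opening: 0.0443
grip_force: 0.0
```

>>> arm_command(moves=[[[-0.045, -0.02, 0], [0, 0, 0], 0.045], [[-0.09, -0.04, 0.02], [0, 0, 0], 0.045], [[-0.135, -0.058, 0.04], [0, 0, 0], 0.045], [[-0.145, -0.063, 0.07], [0, 0, 0], 0.045], [[-0.145, -0.063, 0.07], [0, 0, 0], 0.045]])

```text
time: 33.4
tool_pos: [0.436, -0.201, 0.0553]
tool_rot: [-3.137, -0.004, 1.664]
contact_force: [0.1, 1.1, 0.7]
opening: 0.0449
grip_force: 0.0
```

```bash
cat > chk.py <<'E'
from h import *
tocase=lambda p:np.array([EC@(p[:2]-[574.4,123.1]),np.array([-EC[1],EC[0]])@(p[:2]-[574.4,123.1])])
def look(k):
    for n in("top","side"):
        im=robot.read_camera(n); cv2.imwrite(f"pics/{n}{k}.png",im[:,:,::-1])
    return cv2.imread(f'pics/top{k}.png')
def nut(im,z=.025,win=(262,235,40,40),amin=20,thr=85):
    x0,y0,w,h=win; c=up(im[y0:y0+h,x0:x0+w],5); g=cv2.GaussianBlur(c,(5,5),0).mean(2)
    for b in blobs("top",g<thr,5,x0,y0,z,amin,900,False): print("bore case",tocase(np.array(b[:2])).round(1),"size",np.round(b[2:4],1))
def tn(im):
    "tnut silhouette: lower edge on floor, upper edge at rib top"
    d=cv2.absdiff(cv2.imread('pics/top0.png'),im).max(2); x0,y0=262,205
    m=up(d[y0:y0+25,x0:x0+30],5)>30; ys,xs=np.nonzero(m)
    cs,_=cv2.findContours(m.astype(np.uint8),cv2.RETR_EXTERNAL,cv2.CHAIN_APPROX_NONE); c=max(cs,key=cv2.contourArea)[:,0,:]
    uv=(c+.5)/5-.5+[x0,y0]
    lo=np.array([tocase(plane("top",u,v,.005)*1e3) for u,v in uv]); hi=np.array([tocase(plane("top",u,v,.023)*1e3) for u,v in uv])
    print("tnut -x base",np.percentile(lo[:,0],3).round(1),"+x top",np.percentile(hi[:,0],97).round(1),"y base left",np.percentile(lo[:,1],97).round(1),"right",np.percentile(lo[:,1],3).round(1),"want -x 8.3, +x 38.3, y 47.6..25.6")
E
python3 - <<'E'
from chk import *
plan([(438.5,-200,3,95.6)])
im=look(12); nut(im); tn(im); print("before:"); tn(cv2.imread('pics/top11.png'))
E
```

```text
t 33.4 at [ 436.  -201.    55.3] rot [-179.7   -0.2   95.3] open 44.9 grip 0.0 F [0.1 1.1 0.7] q6 -0.68
(438.5, -200, 3, 95.6) -> [0.0008, 0.0026, 0.0523] turn z -0.004 |d| 0.052 deg -0.3
bore case [-116.7   32. ] size [94.   9.6]
bore case [-86.6  39.2] size [20.  19.3]
tnut -x base 6.4 +x top 37.0 y base left 44.9 right 20.3 want -x 8.3, +x 38.3, y 47.6..25.6
before:
tnut -x base 2.5 +x top 32.2 y base left 45.4 right 20.4 want -x 8.3, +x 38.3, y 47.6..25.6
```

Run:
```python
from chk import *
im=cv2.imread('pics/side12.png'); p=proj("side",[.486,.153,.025]); print(p)
x0,y0=int(p[0])-22,int(p[1])-18
c=up(im[y0:y0+36,x0:x0+44],5); g=cv2.GaussianBlur(c,(5,5),0).mean(2); print(g[::12,::12].astype(int))
for T in(60,75,90):
  for b in blobs("side",g<T,5,x0,y0,.025,8,300,False): print(T,"side bore",np.round(b[:2],1),"case",tocase(np.array(b[:2])).round(1),"size",np.round(b[2:4],1))
m=cv2.morphologyEx(g.astype(np.uint8),cv2.MORPH_TOPHAT,np.ones((21,21)))
im=cv2.imread('pics/top12.png')
for T in(70,85,100): nut(im,thr=T)
# outline circle from top0: fit circle to the line's ridge pixels
t0=cv2.imread('pics/top0.png'); x0,y0=262,240; c=up(t0[y0:y0+38,x0:x0+38],5); g=cv2.cvtColor(c,cv2.COLOR_BGR2GRAY); th=cv2.morphologyEx(g,cv2.MORPH_TOPHAT,np.ones((25,25)))
ys,xs=np.nonzero(th>30); W=np.array([plane("top",(u+.5)/5-.5+x0,(v+.5)/5-.5+y0,.005)[:2]*1e3 for u,v in zip(xs,ys)])
W=W[np.abs(np.hypot(*(W-[487.2,151.3]).T)-24)<4]; A=np.c_[2*W,np.ones(len(W))]; s=np.linalg.lstsq(A,(W**2).sum(1),rcond=None)[0]; print("circle",s[:2],np.sqrt(s[2]+s[0]**2+s[1]**2),tocase(s[:2]))
```

```text
[267.7256 226.4465]
[[ 21  12  17  12  23  73 104 123 106  75  36  12  12  25  21  32  34  40
   68]
 [ 20   6  28  78 109 123  96  69  34  14  13  12  11  11  14  28  32  62
   71]
 [  8  16  80 116  88  53  22  13   8  15  10  10  15   8  42  65  67  59
   38]
 [ 57  61  58  36  17   8  16   8  19  20  14   9  25  58  65  69  63  27
   16]
 [ 67  15  12  17  14  13  19  18  14  18  38  65  89 108  81  72  41  24
   26]
 [ 70  21  18  16   4  11  13  19  47  85 113 112 109 100  79  67  26  24
   32]
 [ 81   4  19  19  16  28  65 115 134 129 131 137 127 103  80  60  24  24
   39]
 [108  23   9  20  69 103 130 136  71  30  30  90 142 113  74  62  28  24
   32]
 [115  30  10  20  49  99 137 118  28  17  19  66 142 112  81  63  25  28
   26]
 [123  86  16   8   9  38 119 141 103  83  97 137 133  79 114  71  34  24
   33]
 [128 125  78   9   8  11  59 118 139 140 138 113  76  53  92  85  50  32
   21]
 [125 125 118  58  14  10  24  34  66  83  78  45  58  69 145 108  69  37
   22]
 [123 124 123 118  46   9   8  15  56  81  76  48  68 110 146 110  86  58
   34]
 [125 125 127 127 109  31  10   9  29  88 117 121 148 139 113 110 112  86
   60]
 [128 126 125 124 127  99  27  10   8  46 109 125 111 109 108 107 112 110
   90]]
60 side bore [484.2 121.9] case [-89.9   7.7] size [14.7  9. ]
60 side bore [484.8 155.1] case [-86.1  40.6] size [18.5 17.3]
60 side bore [522.2 140.5] case [-50.2  22.4] size [95.2 18.4]
75 side bore [487.8 123.6] case [-86.2   9. ] size [27.1 14.7]
75 side bore [484.7 154.7] case [-86.2  40.2] size [20.  19.3]
90 side bore [484.6 154.9] case [-86.2  40.4] size [21.9 21.8]
bore case [-117.   32.] size [94.   7.6]
bore case [-86.8  39.2] size [18.5 17.4]
bore case [-116.7   32. ] size [94.   9.6]
bore case [-86.6  39.2] size [20.  19.3]
bore case [-116.8   31.9] size [94.1 11.6]
bore case [-86.8  39.5] size [21.4 20.7]
circle [486.483  151.3124] 24.08530723266841 [-84.7444  36.657 ]
```

>>> arm_command(moves=[[[0, 0.003, 0.03], [0, 0, 0], 0.045], [[0, 0.003, 0.052], [0, 0, 0], 0.045], [[0, 0.003, 0.052], [0, 0, 0], 0.045], [[0, 0.003, 0.052], [0, 0, 0], 0.03], [[0, 0.003, 0.052], [0, 0, 0], 0.015]], squeeze=25)

```text
time: 34.0
tool_pos: [0.4432, -0.2, 0.0079]
tool_rot: [3.139, 0.002, 1.669]
contact_force: [0.9, 0.7, -0.3]
opening: 0.0331
grip_force: 0.0
```

>>> arm_command(moves=[[[0, 0, 0], [0, 0, 0], 0.015], [[0, 0, 0], [0, 0, 0], 0.015], [[0, 0, 0], [0, 0, 0], 0.015], [[0, 0, -0.05], [0, 0, 0], 0.015], [[0, 0, -0.1], [0, 0, 0], 0.015]])

```text
time: 34.5
tool_pos: [0.4409, -0.1994, 0.1064]
tool_rot: [-3.138, -0.003, 1.668]
contact_force: [1.0, -1.1, -0.5]
opening: 0.0242
grip_force: 25.0
```

Run:
```python
from h import *
c=case(-30.5,35.2)
plan([(500,0,120,95.6),(*c,100),(*c,35)])
```

```text
t 34.5 at [ 440.9 -199.4  106.4] rot [-179.8   -0.2   95.6] open 24.2 grip 25.0 F [ 1.  -1.1 -0.5] q6 -0.68
(500, 0, 120, 95.6) -> [0.1927, 0.0781, -0.0136] turn z -0.001 |d| 0.208 deg -0.0
(np.float64(540.6106462290321), np.float64(155.1557260367064), 100) -> [0.1505, 0.0556, 0.02] turn z 0.0 |d| 0.162 deg 0.0
(np.float64(540.6106462290321), np.float64(155.1557260367064), 35) -> [0.0, -0.0, 0.065] turn z 0.0 |d| 0.065 deg 0.0
```

>>> arm_command(moves=[[[0.045, 0.018, -0.014], [0, 0, 0], 0.015], [[0.09, 0.036, -0.014], [0, 0, 0], 0.015], [[0.135, 0.055, -0.014], [0, 0, 0], 0.015], [[0.18, 0.073, -0.014], [0, 0, 0], 0.015], [[0.22, 0.088, -0.014], [0, 0, 0], 0.015]])

```text
time: 35.0
tool_pos: [0.5086, 0.0297, 0.1209]
tool_rot: [3.14, 0.0, 1.668]
contact_force: [1.3, -1.3, -0.1]
opening: 0.024
grip_force: 25.0
```

>>> arm_command(moves=[[[0.04, 0.015, 0], [0, 0, 0], 0.015], [[0.08, 0.03, 0], [0, 0, 0], 0.015], [[0.123, 0.046, 0.01], [0, 0, 0], 0.015], [[0.123, 0.046, 0.05], [0, 0, 0], 0.015], [[0.123, 0.046, 0.08], [0, 0, 0], 0.015]])

```text
time: 35.5
tool_pos: [0.5418, 0.1561, 0.0393]
tool_rot: [3.141, -0.0, 1.671]
contact_force: [-0.6, -0.6, -1.6]
opening: 0.0236
grip_force: 25.0
```

>>> arm_command(moves=[[[0, 0, 0], [0, 0, 0], 0.015], [[0, 0, 0], [0, 0, 0], 0.015], [[0, 0, 0], [0, 0, 0], 0.015], [[0, 0, 0], [0, 0, 0], 0.015], [[0, 0, 0], [0, 0, 0], 0.015]])

```text
time: 36.0
tool_pos: [0.5428, 0.1543, 0.0416]
tool_rot: [3.139, -0.0, 1.668]
contact_force: [-0.4, 1.6, -0.4]
opening: 0.0239
grip_force: 25.0
```

Run:
```python
from chk import *
c=case(-30.5,35.2)
plan([(*c,12,95.6)])
im=robot.read_camera("side"); cv2.imwrite("pics/side13.png",im[:,:,::-1])
```

```text
t 36.0 at [542.8 154.3  41.6] rot [179.9  -0.   95.5] open 23.9 grip 25.0 F [-0.4  1.6 -0.4] q6 0.04
(np.float64(540.6106462290321), np.float64(155.1557260367064), 12, 95.6) -> [0.0011, -0.0021, 0.0296] turn z -0.001 |d| 0.03 deg -0.1
```

>>> arm_command(moves=[[[0.001, -0.002, 0.02], [0, 0, 0], 0.015], [[0.001, -0.002, 0.03], [0, 0, 0], 0.015], [[0.001, -0.002, 0.031], [0, 0, 0], 0.015], [[0.001, -0.002, 0.031], [0, 0, 0], 0.015], [[0.001, -0.002, 0.031], [0, 0, 0], 0.015]])

```text
time: 36.55
tool_pos: [0.5398, 0.1552, 0.0095]
tool_rot: [-3.141, -0.0, 1.668]
contact_force: [-1.2, -0.7, 2.9]
opening: 0.0242
grip_force: 25.0
```

>>> arm_command(moves=[[[0, 0, 0.001], [0, 0, 0], 0.015], [[0, 0, 0.001], [0, 0, 0], 0.015], [[0, 0, 0.001], [0, 0, 0], 0.03], [[0, 0, 0.001], [0, 0, 0], 0.03], [[0, 0, 0.001], [0, 0, 0], 0.03]])

```text
time: 37.05
tool_pos: [0.54, 0.1552, 0.0081]
tool_rot: [3.141, -0.0, 1.668]
contact_force: [0.3, 1.0, -0.3]
opening: 0.0303
grip_force: 0.0
```

>>> arm_command(moves=[[[0, 0, -0.02], [0, 0, 0], 0.03], [[0, 0, -0.045], [0, 0, 0], 0.03], [[0, 0, -0.045], [0, 0, 0], 0], [[0, 0, -0.045], [0, 0, 0], 0], [[0, 0, -0.045], [0, 0, 0], 0]])

```text
time: 37.55
tool_pos: [0.5392, 0.1551, 0.0522]
tool_rot: [-3.14, 0.0, 1.668]
contact_force: [0.9, 0.4, 0.2]
opening: 0.0108
grip_force: 0.0
```

Run:
```python
from chk import *
# tnut: push +y from its -y side; then nut: press on top
plan([(*case(21.5,6),55,95.6),(*case(21.5,6),12),(*case(21.5,14.1),12),(*case(21.5,8),50),(*case(-86.5,37.5),50),(*case(-86.5,37.5),28)])
```

```text
t 37.55 at [539.2 155.1  52.2] rot [-179.9    0.    95.6] open 10.8 grip 0.0 F [0.9 0.4 0.2] q6 0.05
(np.float64(595.2118917010544), np.float64(131.16939674471269), 55, 95.6) -> [-0.0292, 0.0534, -0.0028] turn z -0.0 |d| 0.061 deg -0.0
(np.float64(595.2118917010544), np.float64(131.16939674471269), 12) -> [0.0, -0.0, 0.043] turn z 0.0 |d| 0.043 deg 0.0
(np.float64(594.4214702130053), np.float64(139.23073868456552), 12) -> [0.0081, 0.0, 0.0] turn z 0.0 |d| 0.008 deg 0.0
(np.float64(595.0167259015361), np.float64(133.15985154467637), 50) -> [-0.0061, 0.0, -0.038] turn z 0.0 |d| 0.038 deg 0.0
(np.float64(484.6534711606035), np.float64(151.98010667015222), 50) -> [0.0295, -0.108, -0.0] turn z 0.0 |d| 0.112 deg 0.0
(np.float64(484.6534711606035), np.float64(151.98010667015222), 28) -> [0.0, -0.0, 0.022] turn z 0.0 |d| 0.022 deg 0.0
```

>>> arm_command(moves=[[[-0.015, 0.027, -0.003], [0, 0, 0], 0], [[-0.029, 0.053, -0.003], [0, 0, 0], 0], [[-0.029, 0.053, -0.003], [0, 0, 0], 0], [[-0.029, 0.053, 0.02], [0, 0, 0], 0], [[-0.029, 0.053, 0.04], [0, 0, 0], 0]], squeeze=10)

```text
time: 38.05
tool_pos: [0.5944, 0.1315, 0.0117]
tool_rot: [-3.14, -0.0, 1.668]
contact_force: [0.7, -0.2, -0.8]
opening: 0.0002
grip_force: 0.0
```

>>> arm_command(moves=[[[0, 0, 0], [0, 0, 0], 0], [[0.003, 0, 0], [0, 0, 0], 0], [[0.006, 0, 0], [0, 0, 0], 0], [[0.008, 0, 0], [0, 0, 0], 0], [[0.008, 0, 0], [0, 0, 0], 0]])

```text
time: 38.55
tool_pos: [0.595, 0.14, 0.0141]
tool_rot: [3.14, -0.0, 1.669]
contact_force: [0.2, -0.4, 0.2]
opening: 0.0008
grip_force: 0.0
```

>>> arm_command(moves=[[[0, 0, 0], [0, 0, 0], 0], [[-0.006, 0, -0.02], [0, 0, 0], 0], [[-0.006, 0, -0.04], [0, 0, 0], 0], [[0.01, -0.05, -0.04], [0, 0, 0], 0], [[0.0235, -0.1, -0.04], [0, 0, 0], 0]])

```text
time: 39.05
tool_pos: [0.4972, 0.1524, 0.054]
tool_rot: [3.139, -0.0, 1.667]
contact_force: [-0.8, 0.6, 0.4]
opening: 0.0003
grip_force: 0.0
```

>>> arm_command(moves=[[[0, -0.008, 0], [0, 0, 0], 0], [[0, -0.008, 0], [0, 0, 0], 0], [[0, -0.008, 0], [0, 0, 0], 0], [[0, -0.008, 0], [0, 0, 0], 0], [[0, -0.008, 0], [0, 0, 0], 0]])

```text
time: 39.55
tool_pos: [0.4905, 0.1514, 0.0532]
tool_rot: [3.141, -0.0, 1.667]
contact_force: [-0.1, -0.3, -0.1]
opening: 0.0009
grip_force: 0.0
```

Run:
```python
from chk import *
plan([(*case(-86.5,37.5),29,95.6)])
```

```text
t 39.55 at [490.5 151.4  53.2] rot [179.9  -0.   95.5] open 0.9 grip 0.0 F [-0.1 -0.3 -0.1] q6 0.05
(np.float64(484.6534711606035), np.float64(151.98010667015222), 29, 95.6) -> [0.0011, -0.0057, 0.0242] turn z -0.001 |d| 0.025 deg -0.1
```

>>> arm_command(moves=[[[0, -0.005, 0.015], [0, 0, 0], 0], [[0, -0.005, 0.026], [0, 0, 0], 0], [[0, -0.005, 0.027], [0, 0, 0], 0], [[0, -0.005, 0.028], [0, 0, 0], 0], [[0, -0.005, 0.028], [0, 0, 0], 0]])

```text
time: 40.05
tool_pos: [0.4843, 0.151, 0.0253]
tool_rot: [-3.141, 0.0, 1.668]
contact_force: [-2.3, -0.5, 4.8]
opening: 0.0004
grip_force: 2.3
```

>>> arm_command(moves=[[[0, 0, 0.0005], [0, 0, 0], 0], [[0, 0, 0.001], [0, 0, 0], 0], [[0, 0, 0.001], [0, 0, 0], 0], [[0, 0, 0.001], [0, 0, 0], 0], [[0, 0, 0.001], [0, 0, 0], 0]])

```text
time: 40.55
tool_pos: [0.4843, 0.151, 0.0252]
tool_rot: [-3.141, 0.0, 1.668]
contact_force: [-4.6, -1.2, 13.3]
opening: 0.0006
grip_force: 6.9
```

>>> arm_command(moves=[[[0, 0, 0.0005], [0, 0, 0], 0], [[0, 0, 0.001], [0, 0, 0], 0], [[0, 0, 0.001], [0, 0, 0], 0], [[0, 0, 0.001], [0, 0, 0], 0], [[0, 0, 0.001], [0, 0, 0], 0]])

```text
time: 41.05
tool_pos: [0.4843, 0.151, 0.0251]
tool_rot: [3.141, 0.0, 1.668]
contact_force: [-7.3, -2.3, 23.1]
opening: 0.0002
grip_force: 11.7
```

>>> arm_command(moves=[[[0, 0, -0.001], [0, 0, 0], 0], [[-0.001, 0.001, -0.001], [0, 0, 0], 0], [[-0.002, 0.002, -0.001], [0, 0, 0], 0], [[-0.003, 0.0025, -0.001], [0, 0, 0], 0], [[-0.003, 0.0025, -0.001], [0, 0, 0], 0]])

```text
time: 41.55
tool_pos: [0.487, 0.1492, 0.0252]
tool_rot: [-3.142, -0.001, 1.668]
contact_force: [-5.4, 4.2, 14.9]
opening: 0.0005
grip_force: 6.7
```

Run:
```python
from chk import *
plan([(*case(-86.5,37.5),29,95.6)])
im=robot.read_camera("side"); cv2.imwrite("pics/side14.png",im[:,:,::-1])
```

```text
t 41.55 at [487.  149.2  25.2] rot [-180.    -0.1   95.6] open 0.5 grip 6.7 F [-5.4  4.2 14.9] q6 0.05
(np.float64(484.6534711606035), np.float64(151.98010667015222), 29, 95.6) -> [0.003, -0.002, -0.0038] turn z -0.001 |d| 0.005 deg -0.0
```

>>> arm_command(moves=[[[0, 0, -0.02], [0, 0, 0], 0], [[0, 0, -0.06], [0, 0, 0], 0.04], [[0, 0, -0.11], [0, 0, 0], 0.04], [[-0.04, 0, -0.11], [0, 0, -0.1], 0.04], [[-0.08, 0, -0.11], [0, 0, -0.2], 0.04]])

```text
time: 42.1
tool_pos: [0.4961, 0.0686, 0.1359]
tool_rot: [3.138, 0.001, 1.875]
contact_force: [0.1, -0.8, -0.3]
opening: 0.028
grip_force: 0.0
```

Run:
```python
from chk import *
plan([(520,0,130,145),(543,-95.5,90,184.1),(543,-95.5,45,184.1)])
```

```text
t 42.1 at [496.1  68.6 135.9] rot [179.8   0.1 107.4] open 28.0 grip 0.0 F [ 0.1 -0.8 -0.3] q6 -0.32
(520, 0, 130, 145) -> [-0.0726, 0.0023, 0.0059] turn z -0.656 |d| 0.073 deg -37.6
(543, -95.5, 90, 184.1) -> [-0.0736, -0.065, 0.04] turn z -0.682 |d| 0.106 deg -39.1
(543, -95.5, 45, 184.1) -> [0.0, -0.0, 0.045] turn z 0.0 |d| 0.045 deg 0.0
```

>>> arm_command(moves=[[[-0.018, 0, 0], [0, 0, -0.13], 0.04], [[-0.036, 0.001, 0], [0, 0, -0.26], 0.04], [[-0.054, 0.002, 0], [0, 0, -0.4], 0.04], [[-0.073, 0.002, 0.006], [0, 0, -0.53], 0.04], [[-0.073, 0.002, 0.006], [0, 0, -0.656], 0.04]])

```text
time: 42.6
tool_pos: [0.5187, -0.0025, 0.1274]
tool_rot: [-3.141, -0.0, 2.527]
contact_force: [-0.4, 0.7, 0.2]
opening: 0.0397
grip_force: 0.0
```

>>> arm_command(moves=[[[-0.02, -0.018, 0], [0, 0, -0.14], 0.04], [[-0.04, -0.036, 0], [0, 0, -0.28], 0.04], [[-0.06, -0.054, 0], [0, 0, -0.42], 0.04], [[-0.074, -0.065, 0.02], [0, 0, -0.56], 0.04], [[-0.074, -0.065, 0.04], [0, 0, -0.682], 0.04]])

```text
time: 43.1
tool_pos: [0.5422, -0.099, 0.088]
tool_rot: [-3.14, 0.002, -3.074]
contact_force: [0.6, 0.1, -0.0]
opening: 0.0403
grip_force: 0.0
```

>>> arm_command(moves=[[[0, 0, 0.03], [0, 0, 0], 0.04], [[0, 0, 0.04], [0, 0, 0], 0.04], [[0, 0, 0.04], [0, 0, 0], 0.04], [[0, 0, 0.04], [0, 0, 0], 0.04], [[0, 0, 0.04], [0, 0, 0], 0.04]])

```text
time: 43.6
tool_pos: [0.5417, -0.0964, 0.0496]
tool_rot: [-3.141, 0.002, -3.077]
contact_force: [-0.6, 0.6, 0.1]
opening: 0.04
grip_force: 0.0
```

Run:
```python
from chk import *
plan([(543,-95.5,3,184.1)])
im=look(15); nut(im); tn(im); nut(im,.023,(265,228,26,22),6,100)
im=cv2.imread('pics/side15.png'); 
for nm,(x,y,z) in dict(nut=(486,153,.025),collar=(541,157,.023)).items():
    p=proj("side",[x/1e3,y/1e3,z]); x0,y0=int(p[0])-10,int(p[1])-9
    c=up(im[y0:y0+18,x0:x0+20],5); g=cv2.GaussianBlur(c,(5,5),0).mean(2)
    for b in blobs("side",g<75,5,x0,y0,z,5,300,False): print(nm,"side bore case",tocase(np.array(b[:2])).round(1),np.round(b[2:4],1))
```

```text
t 43.6 at [541.7 -96.4  49.6] rot [-180.     0.1 -176.3] open 40.0 grip 0.0 F [-0.6  0.6  0.1] q6 -1.95
(543, -95.5, 3, 184.1) -> [-0.0014, 0.0008, 0.0466] turn z -0.007 |d| 0.047 deg -0.4
bore case [-113.    28.6] size [87.7 17.1]
bore case [-84.1  37.4] size [19.9 19.6]
tnut -x base 6.8 +x top 38.3 y base left 47.8 right 25.6 want -x 8.3, +x 38.3, y 47.6..25.6
bore case [-32.5  32.7] size [11.2 10.8]
nut side bore case [-84.1  12.9] [14.  12.8]
nut side bore case [-111.    28.8] [34.2 15.7]
nut side bore case [-83.6  38.3] [20.  19.7]
nut side bore case [-80.4  62.8] [38.9 23.3]
collar side bore case [-33.3  11.7] [9.1 8.9]
collar side bore case [-32.2  33.4] [9.3 9.3]
collar side bore case [-26.6  65.5] [31.9 21.9]
```

>>> arm_command(moves=[[[-0.001, 0.001, 0.03], [0, 0, -0.007], 0.04], [[-0.001, 0.001, 0.0465], [0, 0, -0.007], 0.04], [[-0.001, 0.001, 0.0465], [0, 0, -0.007], 0.04], [[-0.001, 0.001, 0.0465], [0, 0, -0.007], 0.025], [[-0.001, 0.001, 0.0465], [0, 0, -0.007], 0.01]], squeeze=35)

```text
time: 44.2
tool_pos: [0.542, -0.0953, 0.0024]
tool_rot: [-3.141, 0.001, -3.07]
contact_force: [0.7, -1.0, -0.8]
opening: 0.0285
grip_force: 0.0
```

>>> arm_command(moves=[[[0, 0, 0], [0, 0, 0], 0.01], [[0, 0, 0], [0, 0, 0], 0.01], [[0, 0, 0], [0, 0, 0], 0.01], [[0, 0, -0.04], [0, 0, 0], 0.01], [[0, 0, -0.09], [0, 0, 0], 0.01]])

```text
time: 44.7
tool_pos: [0.5397, -0.0946, 0.0904]
tool_rot: [3.139, -0.006, -3.07]
contact_force: [1.4, -0.1, -1.8]
opening: 0.018
grip_force: 34.9
```

Run:
```python
from chk import *
sh=np.array([527.4,79.3])
plan([(530,0,110,185.6),(*sh,100,185.6),(*sh,35,185.6)])
```

```text
t 44.7 at [539.7 -94.6  90.4] rot [ 179.9   -0.3 -175.9] open 18.0 grip 34.9 F [ 1.4 -0.1 -1.8] q6 -1.96
(530, 0, 110, 185.6) -> [0.0029, 0.0951, -0.0196] turn z -0.026 |d| 0.097 deg -1.5
(np.float64(527.4), np.float64(79.3), 100, 185.6) -> [-0.0052, 0.0792, 0.01] turn z 0.0 |d| 0.08 deg 0.0
(np.float64(527.4), np.float64(79.3), 35, 185.6) -> [-0.0, -0.0, 0.065] turn z 0.0 |d| 0.065 deg 0.0
```

>>> arm_command(moves=[[[0.001, 0.03, -0.02], [0, 0, -0.026], 0.01], [[0.002, 0.06, -0.02], [0, 0, -0.026], 0.01], [[0.003, 0.095, -0.02], [0, 0, -0.026], 0.01], [[0, 0.135, -0.02], [0, 0, -0.026], 0.01], [[-0.002, 0.174, -0.01], [0, 0, -0.026], 0.01]])

```text
time: 45.2
tool_pos: [0.5317, 0.0798, 0.1026]
tool_rot: [-3.141, 0.003, -3.045]
contact_force: [0.9, -0.5, -1.5]
opening: 0.0179
grip_force: 34.9
```

>>> arm_command(moves=[[[0, 0, 0.03], [0, 0, 0], 0.01], [[0, 0, 0.065], [0, 0, 0], 0.01], [[0, 0, 0.065], [0, 0, 0], 0.01], [[0, 0, 0.065], [0, 0, 0], 0.01], [[0, 0, 0.065], [0, 0, 0], 0.01]])

```text
time: 45.7
tool_pos: [0.5324, 0.0782, 0.0383]
tool_rot: [-3.141, 0.003, -3.045]
contact_force: [0.3, -0.4, -1.7]
opening: 0.0177
grip_force: 34.9
```

Run:
```python
from chk import *
sh=np.array([527.4,79.3])
plan([(*sh,7.8,185.6)])
im=robot.read_camera("side"); cv2.imwrite("pics/side16.png",im[:,:,::-1])
```

```text
t 45.7 at [532.4  78.2  38.3] rot [-180.     0.1 -174.4] open 17.7 grip 34.9 F [ 0.3 -0.4 -1.7] q6 -1.66
(np.float64(527.4), np.float64(79.3), 7.8, 185.6) -> [0.0048, 0.0015, 0.0305] turn z -0.001 |d| 0.031 deg -0.0
```

>>> arm_command(moves=[[[0.0048, 0.0015, 0.015], [0, 0, 0], 0.01], [[0.0048, 0.0015, 0.029], [0, 0, 0], 0.01], [[0.0048, 0.0015, 0.03], [0, 0, 0], 0.01], [[0.0048, 0.0015, 0.03], [0, 0, 0], 0.01], [[0.0048, 0.0015, 0.03], [0, 0, 0], 0.01]])

```text
time: 46.25
tool_pos: [0.527, 0.0794, 0.0077]
tool_rot: [-3.142, 0.002, -3.044]
contact_force: [0.2, -0.4, -0.8]
opening: 0.0176
grip_force: 35.0
```

>>> arm_command(moves=[[[0, 0, 0], [0, 0, 0], 0.024], [[0, 0, 0], [0, 0, 0], 0.024], [[0, 0, 0], [0, 0, 0], 0.024], [[0, 0, -0.03], [0, 0, 0], 0.024], [[0, 0, -0.06], [0, 0, 0], 0.024]])

```text
time: 46.75
tool_pos: [0.5256, 0.0795, 0.0668]
tool_rot: [3.141, -0.002, -3.044]
contact_force: [0.5, 0.0, 0.4]
opening: 0.0241
grip_force: 0.0
```

Run:
```python
from chk import *
c=case(-32.5,31)
plan([(*c,70,145),(*c,60,95.6),(*c,28)])
```

```text
t 46.75 at [525.6  79.5  66.8] rot [ 180.    -0.1 -174.4] open 24.1 grip 0.0 F [0.5 0.  0.4] q6 -1.66
(np.float64(539.0300396080568), np.float64(150.7806051572644), 70, 145) -> [-0.0203, 0.0696, -0.0032] turn z 0.708 |d| 0.073 deg 40.6
(np.float64(539.0300396080568), np.float64(150.7806051572644), 60, 95.6) -> [0.0, -0.0, 0.01] turn z 0.862 |d| 0.01 deg 49.4
(np.float64(539.0300396080568), np.float64(150.7806051572644), 28) -> [0.0, -0.0, 0.032] turn z 0.0 |d| 0.032 deg 0.0
```

>>> arm_command(moves=[[[0, 0, -0.02], [0, 0, 0.14], 0], [[0, 0, -0.03], [0, 0, 0.28], 0], [[0, 0, -0.03], [0, 0, 0.42], 0], [[0, 0, -0.03], [0, 0, 0.56], 0], [[0, 0, -0.03], [0, 0, 0.7], 0]], squeeze=10)

```text
time: 47.25
tool_pos: [0.5263, 0.0796, 0.097]
tool_rot: [3.141, 0.0, 2.533]
contact_force: [-1.1, 0.8, -0.2]
opening: 0.0005
grip_force: 0.0
```

>>> arm_command(moves=[[[0, 0, 0], [0, 0, 0.14], 0], [[0, 0, 0], [0, 0, 0.28], 0], [[0, 0, 0], [0, 0, 0.42], 0], [[0, 0, 0], [0, 0, 0.56], 0], [[0, 0, 0], [0, 0, 0.7], 0]])

```text
time: 47.75
tool_pos: [0.5263, 0.0795, 0.0968]
tool_rot: [3.141, -0.0, 1.833]
contact_force: [-0.5, -0.5, 0.4]
opening: 0.0006
grip_force: 0.0
```

Run:
```python
from chk import *
c=case(-32.5,31)
plan([(*c,60,95.6),(*c,26)])
```

```text
t 47.75 at [526.3  79.5  96.8] rot [180.  -0. 105.] open 0.6 grip 0.0 F [-0.5 -0.5  0.4] q6 -0.26
(np.float64(539.0300396080568), np.float64(150.7806051572644), 60, 95.6) -> [0.0655, 0.0308, 0.0368] turn z 0.165 |d| 0.081 deg 9.4
(np.float64(539.0300396080568), np.float64(150.7806051572644), 26) -> [0.0, -0.0, 0.034] turn z 0.0 |d| 0.034 deg 0.0
```

>>> arm_command(moves=[[[0.035, 0.015, 0], [0, 0, 0.08], 0], [[0.0655, 0.031, 0.01], [0, 0, 0.165], 0], [[0.0655, 0.031, 0.037], [0, 0, 0.165], 0], [[0.0655, 0.031, 0.055], [0, 0, 0.165], 0], [[0.0655, 0.031, 0.068], [0, 0, 0.165], 0]])

```text
time: 48.25
tool_pos: [0.5382, 0.1512, 0.0274]
tool_rot: [-3.14, -0.0, 1.675]
contact_force: [0.4, -0.3, -0.4]
opening: 0.0001
grip_force: 0.0
```

>>> arm_command(moves=[[[0, 0, 0], [0, 0, 0], 0], [[0, 0, 0], [0, 0, 0], 0], [[0, 0, 0], [0, 0, 0], 0], [[0, 0, 0.001], [0, 0, 0], 0], [[0, 0, 0.001], [0, 0, 0], 0]])

```text
time: 48.75
tool_pos: [0.5392, 0.1509, 0.0283]
tool_rot: [3.14, -0.0, 1.674]
contact_force: [0.1, -0.1, 0.6]
opening: 0.0004
grip_force: 0.0
```

>>> arm_command(moves=[[[0, 0, 0.002], [0, 0, 0], 0], [[0, 0, 0.004], [0, 0, 0], 0], [[0, 0, 0.005], [0, 0, 0], 0], [[0, 0, 0.005], [0, 0, 0], 0], [[0, 0, 0.005], [0, 0, 0], 0]])

```text
time: 49.25
tool_pos: [0.5388, 0.1509, 0.0233]
tool_rot: [3.141, -0.0, 1.674]
contact_force: [-1.3, 0.2, 6.0]
opening: 0.0008
grip_force: 3.0
```

>>> arm_command(moves=[[[0, 0, 0.001], [0, 0, 0], 0], [[0, 0, 0.001], [0, 0, 0], 0], [[0, 0, 0.001], [0, 0, 0], 0], [[0, 0, 0.001], [0, 0, 0], 0], [[0, 0, 0.001], [0, 0, 0], 0]])

```text
time: 49.75
tool_pos: [0.5389, 0.1509, 0.0232]
tool_rot: [3.141, 0.0, 1.674]
contact_force: [-5.1, -0.8, 13.7]
opening: 0.0006
grip_force: 6.8
```

>>> arm_command(moves=[[[0.0015, 0.0005, 0], [0, 0, 0], 0], [[0.003, 0.001, 0], [0, 0, 0], 0], [[0.0047, 0.0018, 0], [0, 0, 0], 0], [[0.0047, 0.0018, 0], [0, 0, 0], 0], [[0.0047, 0.0018, 0], [0, 0, 0], 0]])

```text
time: 50.25
tool_pos: [0.5408, 0.155, 0.0232]
tool_rot: [3.14, 0.001, 1.674]
contact_force: [-1.8, -4.8, 13.4]
opening: 0.0002
grip_force: 6.3
```

>>> arm_command(moves=[[[0, 0, -0.02], [0, 0, 0], 0], [[0, 0, -0.06], [0, 0, 0], 0.05], [[0, 0, -0.1], [0, 0, 0], 0.05], [[-0.04, 0, -0.11], [0, 0, -0.1], 0.05], [[-0.08, 0, -0.11], [0, 0, -0.2], 0.05]])

```text
time: 50.75
tool_pos: [0.5497, 0.0762, 0.1342]
tool_rot: [3.137, 0.002, 1.881]
contact_force: [-0.2, -0.5, -0.2]
opening: 0.0278
grip_force: 0.0
```

Run:
```python
from chk import *
plan([(530,-40,130,142),(543.5,-200,90,172.1),(543.5,-200,45,172.1)])
```

```text
t 50.75 at [549.7  76.2 134.2] rot [179.7   0.1 107.8] open 27.8 grip 0.0 F [-0.2 -0.5 -0.2] q6 -0.31
(530, -40, 130, 142) -> [-0.1047, -0.0542, 0.0042] turn z -0.597 |d| 0.118 deg -34.2
(543.5, -200, 90, 172.1) -> [-0.1091, -0.1178, 0.04] turn z -0.525 |d| 0.165 deg -30.1
(543.5, -200, 45, 172.1) -> [0.0, -0.0, 0.045] turn z 0.0 |d| 0.045 deg 0.0
```

>>> arm_command(moves=[[[-0.026, -0.013, 0], [0, 0, -0.12], 0.05], [[-0.052, -0.026, 0], [0, 0, -0.24], 0.05], [[-0.079, -0.04, 0], [0, 0, -0.36], 0.05], [[-0.105, -0.054, 0.004], [0, 0, -0.48], 0.05], [[-0.105, -0.054, 0.004], [0, 0, -0.597], 0.05]])

```text
time: 51.25
tool_pos: [0.5274, -0.0432, 0.1272]
tool_rot: [-3.14, -0.0, 2.473]
contact_force: [-0.2, 0.1, 0.1]
opening: 0.0501
grip_force: 0.0
```

>>> arm_command(moves=[[[-0.03, -0.032, 0], [0, 0, -0.13], 0.05], [[-0.06, -0.065, 0], [0, 0, -0.26], 0.05], [[-0.09, -0.1, 0.01], [0, 0, -0.39], 0.05], [[-0.109, -0.118, 0.03], [0, 0, -0.525], 0.05], [[-0.109, -0.118, 0.06], [0, 0, -0.525], 0.05]])

```text
time: 51.75
tool_pos: [0.5416, -0.2049, 0.0683]
tool_rot: [-3.139, 0.005, 2.996]
contact_force: [0.7, -0.0, -0.7]
opening: 0.0501
grip_force: 0.0
```

>>> arm_command(moves=[[[0, 0, 0.02], [0, 0, 0], 0.05], [[0, 0, 0.02], [0, 0, 0], 0.05], [[0, 0, 0.02], [0, 0, 0], 0.05], [[0, 0, 0.02], [0, 0, 0], 0.05], [[0, 0, 0.02], [0, 0, 0], 0.05]])

```text
time: 52.25
tool_pos: [0.5411, -0.2005, 0.0491]
tool_rot: [-3.141, 0.002, 2.997]
contact_force: [0.4, -0.6, 0.5]
opening: 0.0501
grip_force: 0.0
```

```bash
cat >> chk.py <<'E'
def hold(im):
    "holder: diff silhouette against the empty case"
    d=cv2.absdiff(cv2.imread('pics/top3.png'),im).max(2); x0,y0=297,218
    m=up(d[y0:y0+52,x0:x0+26],5)>35
    cs,_=cv2.findContours(m.astype(np.uint8),cv2.RETR_EXTERNAL,cv2.CHAIN_APPROX_NONE); c=max(cs,key=cv2.contourArea)[:,0,:]
    uv=(c+.5)/5-.5+[x0,y0]
    lo=np.array([tocase(plane("top",u,v,.005)*1e3) for u,v in uv]); hi=np.array([tocase(plane("top",u,v,.021)*1e3) for u,v in uv])
    print("holder -x base",lo[:,0].min().round(1),"+x top",hi[:,0].max().round(1))
    for a,b in((-90,-75),(-60,-45),(-30,-20),(-14,-8)):
        s=(hi[:,0]>a)&(hi[:,0]<b); print(" x",a,b,"y top",hi[s,1].min().round(1),hi[s,1].max().round(1))
E
python3 - <<'E'
from chk import *
plan([(543.5,-200,3,172.1)])
im=look(17); nut(im); tn(im); nut(im,.023,(265,228,26,22),6,100)
hold(im)
sp=np.array([527.6,80.3]); print("holder spot case",tocase(sp))
E
```

```text
t 52.25 at [ 541.1 -200.5   49.1] rot [-180.     0.1  171.7] open 50.1 grip 0.0 F [ 0.4 -0.6  0.5] q6 -1.91
(543.5, -200, 3, 172.1) -> [-0.0023, 0.0008, 0.0461] turn z -0.007 |d| 0.046 deg -0.4
bore case [-109.6   31.5] size [93.4 24.1]
bore case [-84.1  37.4] size [19.9 19.6]
tnut -x base 7.0 +x top 38.3 y base left 47.8 right 25.8 want -x 8.3, +x 38.3, y 47.6..25.6
bore case [-30.3  36.9] size [11.  10.6]
holder -x base -108.5 +x top 11.7
 x -90 -75 y top -30.9 -5.5
 x -60 -45 y top -70.6 -8.0
 x -30 -20 y top -72.5 -10.4
 x -14 -8 y top -73.9 -14.1
holder spot case [-50.7532 -38.0289]
```

```bash
sed -i "s#d=cv2.absdiff(cv2.imread('pics/top3.png'),im)#d=cv2.absdiff(cv2.imread('pics/top0.png'),im)#" chk.py
python3 - <<'E'
from chk import *
hold(cv2.imread('pics/top17.png'))
E
```

```text
holder -x base -111.0 +x top -1.0
 x -90 -75 y top -67.9 -24.0
 x -60 -45 y top -48.2 -31.3
 x -30 -20 y top -56.6 -31.2
 x -14 -8 y top -55.2 -31.3
```

>>> arm_command(moves=[[[-0.0023, 0.001, 0.03], [0, 0, -0.007], 0.05], [[-0.0023, 0.001, 0.046], [0, 0, -0.007], 0.05], [[-0.0023, 0.001, 0.046], [0, 0, -0.007], 0.05], [[-0.0023, 0.001, 0.046], [0, 0, -0.007], 0.03], [[-0.0023, 0.001, 0.046], [0, 0, -0.007], 0.015]], squeeze=35)

```text
time: 52.85
tool_pos: [0.543, -0.1997, 0.0022]
tool_rot: [-3.141, 0.001, 3.003]
contact_force: [0.6, -0.4, -1.2]
opening: 0.0385
grip_force: 0.0
```

>>> arm_command(moves=[[[0, 0, 0], [0, 0, 0], 0.015], [[0, 0, 0], [0, 0, 0], 0.015], [[0, 0, 0], [0, 0, 0], 0.015], [[0, 0, -0.05], [0, 0, 0], 0.015], [[0, 0, -0.1], [0, 0, 0], 0.015]])

```text
time: 53.35
tool_pos: [0.5414, -0.199, 0.1009]
tool_rot: [3.14, -0.005, 3.003]
contact_force: [0.7, -1.1, -0.5]
opening: 0.0236
grip_force: 35.0
```

Run:
```python
from chk import *
sj=np.array([644.6,90.5])
plan([(600,-50,110,180),(*sj,105,185.6),(*sj,35,185.6)])
```

```text
t 53.35 at [ 541.4 -199.   100.9] rot [179.9  -0.3 172.1] open 23.6 grip 35.0 F [ 0.7 -1.1 -0.5] q6 -1.92
(600, -50, 110, 180) -> [-0.0375, 0.1557, -0.0091] turn z -0.139 |d| 0.16 deg -7.9
(np.float64(644.6), np.float64(90.5), 105, 185.6) -> [-0.0446, 0.1405, 0.005] turn z -0.098 |d| 0.147 deg -5.6
(np.float64(644.6), np.float64(90.5), 35, 185.6) -> [-0.0, -0.0, 0.07] turn z 0.0 |d| 0.07 deg 0.0
```

>>> arm_command(moves=[[[-0.009, 0.035, -0.01], [0, 0, -0.03], 0.015], [[-0.018, 0.07, -0.01], [0, 0, -0.06], 0.015], [[-0.027, 0.11, -0.01], [0, 0, -0.1], 0.015], [[-0.037, 0.15, -0.01], [0, 0, -0.139], 0.015], [[-0.0375, 0.156, -0.01], [0, 0, -0.139], 0.015]])

```text
time: 53.85
tool_pos: [0.6023, -0.0461, 0.1115]
tool_rot: [3.14, 0.0, -3.136]
contact_force: [-0.4, -0.0, -1.6]
opening: 0.0238
grip_force: 35.0
```

>>> arm_command(moves=[[[-0.015, 0.045, 0], [0, 0, -0.05], 0.015], [[-0.03, 0.09, 0], [0, 0, -0.098], 0.015], [[-0.045, 0.141, 0.005], [0, 0, -0.098], 0.015], [[-0.045, 0.141, 0.04], [0, 0, -0.098], 0.015], [[-0.045, 0.141, 0.07], [0, 0, -0.098], 0.015]])

```text
time: 54.35
tool_pos: [0.6464, 0.0924, 0.0406]
tool_rot: [-3.141, 0.001, -3.04]
contact_force: [-1.0, -1.2, -2.1]
opening: 0.0236
grip_force: 35.0
```

>>> arm_command(moves=[[[0, 0, 0], [0, 0, 0], 0.015], [[0, 0, 0], [0, 0, 0], 0.015], [[0, 0, 0], [0, 0, 0], 0.015], [[0, 0, 0], [0, 0, 0], 0.015], [[0, 0, 0], [0, 0, 0], 0.015]])

```text
time: 54.85
tool_pos: [0.6471, 0.0903, 0.0433]
tool_rot: [-3.141, 0.003, -3.044]
contact_force: [0.4, -0.1, -1.9]
opening: 0.0237
grip_force: 35.0
```

Run:
```python
from chk import *
sj=np.array([644.6,91.7])
plan([(*sj,8,185.6)])
```

```text
t 54.85 at [647.1  90.3  43.3] rot [-180.     0.1 -174.4] open 23.7 grip 35.0 F [ 0.4 -0.1 -1.9] q6 -1.65
(np.float64(644.6), np.float64(91.7), 8, 185.6) -> [0.0023, 0.0016, 0.0353] turn z 0.0 |d| 0.035 deg 0.0
```

>>> arm_command(moves=[[[0.0023, 0.0016, 0.02], [0, 0, 0], 0.015], [[0.0023, 0.0016, 0.034], [0, 0, 0], 0.015], [[0.0023, 0.0016, 0.0355], [0, 0, 0], 0.015], [[0.0023, 0.0016, 0.0355], [0, 0, 0], 0.015], [[0.0023, 0.0016, 0.0355], [0, 0, 0], 0.015]])

```text
time: 55.35
tool_pos: [0.6439, 0.092, 0.0061]
tool_rot: [3.142, -0.0, -3.043]
contact_force: [-0.3, 0.1, -1.8]
opening: 0.0236
grip_force: 35.0
```

>>> arm_command(moves=[[[0, 0, 0], [0, 0, 0], 0.03], [[0, 0, 0], [0, 0, 0], 0.03], [[0, 0, 0], [0, 0, 0], 0.03], [[0, 0, -0.04], [0, 0, 0], 0.03], [[0, 0, -0.09], [0, 0, 0], 0.03]])

```text
time: 55.85
tool_pos: [0.6421, 0.092, 0.0946]
tool_rot: [3.141, -0.006, -3.043]
contact_force: [1.1, 1.0, -0.1]
opening: 0.0298
grip_force: 0.0
```

>>> arm_command(moves=[[[0, -0.04, -0.02], [0, 0, 0], 0.03], [[0, -0.08, -0.02], [0, 0, 0], 0.03], [[0, -0.13, -0.02], [0, 0, 0], 0.03], [[0, -0.17, -0.02], [0, 0, 0], 0.03], [[0, -0.21, -0.02], [0, 0, 0], 0.03]])

```text
time: 56.35
tool_pos: [0.6645, -0.1188, 0.1165]
tool_rot: [-3.142, 0.0, -3.043]
contact_force: [0.7, 0.1, 0.2]
opening: 0.0302
grip_force: 0.0
```

>>> arm_command(moves=[[[0.04, -0.04, 0], [0, 0, 0], 0.03], [[0.08, -0.08, 0], [0, 0, 0], 0.03], [[0.12, -0.12, 0], [0, 0, 0], 0.03], [[0.12, -0.16, 0], [0, 0, 0], 0.03], [[0.12, -0.16, 0], [0, 0, 0], 0.03]])

```text
time: 56.85
tool_pos: [0.5591, -0.2936, 0.1167]
tool_rot: [-3.139, 0.001, -3.048]
contact_force: [0.3, 0.9, 0.4]
opening: 0.0296
grip_force: 0.0
```

Run:
```python
from chk import *
plan([])
im=look(18); nut(im); tn(im); nut(im,.023,(265,228,26,22),6,100); hold(im)
t0=cv2.imread('pics/top0.png')
a=up(im[165:285,245:345],5)
EN=np.array([-EC[1],EC[0]])
for (sx,sy,L,W) in ((649.8,167.2,54,40),(594,161.8,36,28),(644.6,91.7,66,30),(527.6,80.3,101,24)):
    c=[np.array([sx,sy])+EC*L/2*i+EN*W/2*j for i,j in((1,1),(1,-1),(-1,-1),(-1,1))]
    P=np.array([(proj("top",[*(q/1e3),.005])-[245,165]+.5)*5-.5 for q in c]).astype(np.int32); cv2.polylines(a,[P],True,(0,255,0),1)
cv2.imwrite('pics/v18.png',a)
```

```text
t 56.85 at [ 559.1 -293.6  116.7] rot [-179.9    0.  -174.7] open 29.6 grip 0.0 F [0.3 0.9 0.4] q6 -2.27
bore case [-116.7   32. ] size [94.   9.5]
bore case [-84.4  37.1] size [20.  19.3]
tnut -x base 7.0 +x top 38.1 y base left 47.8 right 26.0 want -x 8.3, +x 38.3, y 47.6..25.6
bore case [-30.3  36.9] size [11.  10.6]
holder -x base -96.6 +x top -1.0
 x -90 -75 y top -50.9 -31.3
 x -60 -45 y top -48.2 -31.4
 x -30 -20 y top -56.6 -31.2
 x -14 -8 y top -55.2 -31.3
```

View pics/v18.png

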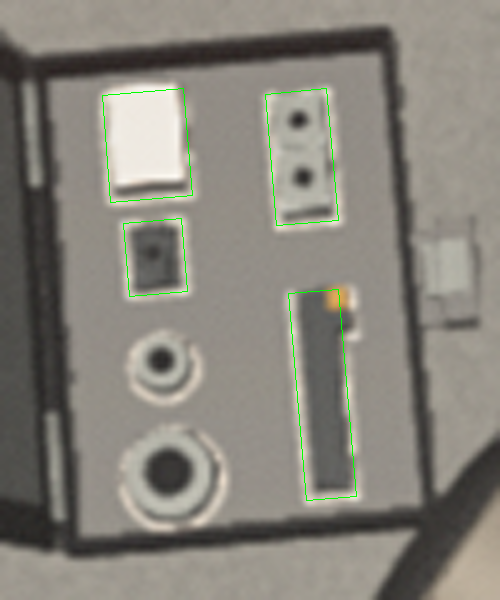

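Run:
```python
from chk import *
for a,b in(((211.3,156.8),(320,112)),((218,267.5),(228,138))):
    X,e=tri(a,b); c=tocase(X*1e3); print(X*1e3,"gap",e*1e3,"case",c,"lean",c[1]-87.5,"z-36",X[2]*1e3-36,"angle",np.pi/2+np.arctan2(c[1]-87.5,X[2]*1e3-36), "r",np.hypot(c[1]-87.5,X[2]*1e3-36))
ex=lambda x,y:case(x,y)
print("hinge mid",ex(0,87.5))
```

```text
[686.9024 286.7673 195.9797] gap 8.531988969376464 case [127.9366 151.9078] lean 64.4078279308138 z-36 159.97966810437606 angle 1.9535421446571701 r 172.45829207536423
[447.245  259.6497 214.9324] gap 9.996707020870637 case [-113.2232  148.3061] lean 60.80612280972596 z-36 178.93241620077384 angle 1.8983800355172389 r 188.9819942179636
hinge mid [565.8615 210.1824]
```

Run:
```python
from chk import *
b=case(0,195)
plan([(555,-180,200,145),(557,-40,275,105),(558,150,275,95.6),(*b,275),(*b,191)])
print("sprays",plane("top",155,198,.15),plane("top",126,226,.15))
```

```text
t 56.95 at [ 560.4 -289.7  116.3] rot [-180.     0.  -174.5] open 29.8 grip 0.0 F [-0.4  0.6 -0.2] q6 -2.26
(555, -180, 200, 145) -> [-0.0051, 0.1097, -0.0837] turn z 0.706 |d| 0.138 deg 40.5
(557, -40, 275, 105) -> [0.0787, 0.1158, -0.075] turn z 0.698 |d| 0.159 deg 40.0
(558, 150, 275, 95.6) -> [0.1833, 0.0501, 0.0] turn z 0.164 |d| 0.19 deg 9.4
(np.float64(555.3713345469658), np.float64(317.1693429964571), 275) -> [0.1666, 0.0137, 0.0] turn z 0.0 |d| 0.167 deg 0.0
(np.float64(555.3713345469658), np.float64(317.1693429964571), 191) -> [0.0, -0.0, 0.084] turn z 0.0 |d| 0.084 deg 0.0
sprays [0.6022 0.4171 0.15  ] [0.539  0.4777 0.15  ]
```

>>> arm_command(moves=[[[0, 0.025, -0.02], [0, 0, 0.14], 0.05], [[-0.002, 0.05, -0.04], [0, 0, 0.28], 0.07], [[-0.003, 0.075, -0.06], [0, 0, 0.42], 0.09], [[-0.005, 0.1, -0.084], [0, 0, 0.56], 0.09], [[-0.005, 0.11, -0.084], [0, 0, 0.706], 0.09]])

```text
time: 57.45
tool_pos: [0.5569, -0.1745, 0.2039]
tool_rot: [3.139, 0.006, 2.532]
contact_force: [0.6, -0.2, -0.8]
opening: 0.0653
grip_force: 0.0
```

>>> arm_command(moves=[[[0.02, 0.03, -0.025], [0, 0, 0.14], 0.09], [[0.04, 0.06, -0.05], [0, 0, 0.28], 0.09], [[0.06, 0.09, -0.075], [0, 0, 0.42], 0.09], [[0.079, 0.116, -0.075], [0, 0, 0.56], 0.09], [[0.079, 0.116, -0.075], [0, 0, 0.698], 0.09]])

```text
time: 57.95
tool_pos: [0.5563, -0.0319, 0.2765]
tool_rot: [3.139, -0.001, 1.837]
contact_force: [-0.1, -0.5, 0.3]
opening: 0.09
grip_force: 0.0
```

Run:
```python
from chk import *
b=case(0,195)
plan([(558,150,275,95.6),(*b,275),(*b,191)])
```

```text
t 57.95 at [556.3 -31.9 276.5] rot [179.9  -0.1 105.2] open 90.0 grip 0.0 F [-0.1 -0.5  0.3] q6 -0.46
(558, 150, 275, 95.6) -> [0.1751, 0.0495, 0.0015] turn z 0.168 |d| 0.182 deg 9.6
(np.float64(555.3713345469658), np.float64(317.1693429964571), 275) -> [0.1666, 0.0137, 0.0] turn z 0.0 |d| 0.167 deg 0.0
(np.float64(555.3713345469658), np.float64(317.1693429964571), 191) -> [0.0, -0.0, 0.084] turn z 0.0 |d| 0.084 deg 0.0
```

>>> arm_command(moves=[[[0.04, 0.012, 0], [0, 0, 0.08], 0.09], [[0.08, 0.024, 0], [0, 0, 0.168], 0.09], [[0.12, 0.036, 0], [0, 0, 0.168], 0.09], [[0.16, 0.048, 0], [0, 0, 0.168], 0.09], [[0.175, 0.05, 0], [0, 0, 0.168], 0.09]])

```text
time: 58.45
tool_pos: [0.5576, 0.1496, 0.2751]
tool_rot: [-3.141, -0.002, 1.674]
contact_force: [0.2, -0.4, 0.0]
opening: 0.0897
grip_force: 0.0
```

>>> arm_command(moves=[[[0.04, 0.004, 0], [0, 0, 0], 0.09], [[0.08, 0.008, 0], [0, 0, 0], 0.09], [[0.12, 0.011, 0], [0, 0, 0], 0.09], [[0.167, 0.014, 0], [0, 0, 0], 0.09], [[0.167, 0.014, 0], [0, 0, 0], 0.09]])

```text
time: 58.95
tool_pos: [0.5542, 0.3179, 0.2745]
tool_rot: [-3.141, -0.002, 1.675]
contact_force: [-0.8, -0.6, -0.8]
opening: 0.0898
grip_force: 0.0
```

>>> arm_command(moves=[[[0, 0, 0], [0, 0, 0], 0.09], [[0, 0, 0], [0, 0, 0], 0.09], [[0, 0, 0.03], [0, 0, 0], 0.09], [[0, 0, 0.06], [0, 0, 0], 0.09], [[0, 0, 0.08], [0, 0, 0], 0.09]])

```text
time: 59.45
tool_pos: [0.556, 0.3099, 0.1935]
tool_rot: [-3.14, 0.001, 1.666]
contact_force: [-0.2, -0.1, -0.0]
opening: 0.0898
grip_force: 0.0
```

Run:
```python
from chk import *
w=[(*case(0,155),191)]
for th in(1.57,1.35,1.1,.85,.6,.4,.2):
    w.append((*np.round(case(0,87.5-155*np.cos(th)+8*np.sin(th)+9.5),1),round(36+155*np.sin(th)+8*np.cos(th),1)))
plan([(*case(0,155),191,95.6)]+w[1:])
```

```text
t 59.45 at [556.  309.9 193.5] rot [-179.9    0.    95.5] open 89.8 grip 0.0 F [-0.2 -0.1 -0. ] q6 0.29
(np.float64(559.2746505373318), np.float64(277.3602469971838), 191, 95.6) -> [-0.0327, 0.0002, 0.0025] turn z -0.002 |d| 0.033 deg -0.1
(np.float64(564.2), np.float64(227.5), np.float64(191.0)) -> [-0.0501, 0.0, 0.0] turn z 0.0 |d| 0.05 deg 0.0
(np.float64(567.5), np.float64(193.6), np.float64(189.0)) -> [-0.0341, -0.0, 0.002] turn z 0.0 |d| 0.034 deg 0.0
(np.float64(571.1), np.float64(156.8), np.float64(177.8)) -> [-0.037, -0.0, 0.0112] turn z 0.0 |d| 0.039 deg 0.0
(np.float64(574.3), np.float64(123.8), np.float64(157.7)) -> [-0.0332, -0.0, 0.0201] turn z 0.0 |d| 0.039 deg 0.0
(np.float64(577.0), np.float64(96.8), np.float64(130.1)) -> [-0.0271, 0.0001, 0.0276] turn z 0.0 |d| 0.039 deg 0.0
(np.float64(578.6), np.float64(80.7), np.float64(103.7)) -> [-0.0162, 0.0, 0.0264] turn z 0.0 |d| 0.031 deg 0.0
(np.float64(579.6), np.float64(70.0), np.float64(74.6)) -> [-0.0107, -0.0, 0.0291] turn z 0.0 |d| 0.031 deg 0.0
```

>>> arm_command(moves=[[[-0.008, 0, 0], [0, 0, 0], 0.09], [[-0.016, 0, 0], [0, 0, 0], 0.09], [[-0.024, 0, 0.001], [0, 0, 0], 0.09], [[-0.033, 0, 0.002], [0, 0, 0], 0.09], [[-0.036, 0, 0.002], [0, 0, 0], 0.09]])

```text
time: 59.95
tool_pos: [0.5606, 0.2753, 0.1946]
tool_rot: [3.139, -0.001, 1.667]
contact_force: [0.4, 1.9, 1.3]
opening: 0.09
grip_force: 1.3
```

>>> arm_command(moves=[[[-0.01, 0, 0], [0, 0, 0], 0.09], [[-0.02, 0, 0], [0, 0, 0], 0.09], [[-0.03, 0, 0], [0, 0, 0], 0.09], [[-0.04, 0, 0], [0, 0, 0], 0.09], [[-0.047, 0, 0], [0, 0, 0], 0.09]])

```text
time: 60.45
tool_pos: [0.5645, 0.2281, 0.1931]
tool_rot: [-3.141, 0.0, 1.667]
contact_force: [-0.6, 2.9, 0.7]
opening: 0.0903
grip_force: 1.0
```

Run:
```python
from chk import *
plan([])
for n in("top","side"):
    im=robot.read_camera(n); cv2.imwrite(f"pics/{n}20.png",im[:,:,::-1])
s0=cv2.imread('pics/side0.png'); s=cv2.imread('pics/side20.png')
d=cv2.absdiff(s0,s).max(2)
for th in(1.9,1.75,1.6,1.5):
    for x in(-118,118):
        c=case(x,87.5-187*np.cos(th)); p=proj("side",[*(c/1e3),(36+187*np.sin(th))/1e3]); print(th,x,p.round(1))
g=s.mean(2)
for x in(232,240,248,256,264): 
    col=g[90:185,x]; print(x,col[::4].astype(int))
```

```text
t 60.45 at [564.5 228.1 193.1] rot [-180.     0.    95.5] open 90.3 grip 1.0 F [-0.6  2.9  0.7] q6 0.16
1.9 -118 [224. 140.]
1.9 118 [315.4 108.2]
1.75 -118 [229. 143.]
1.75 118 [321.6 110.6]
1.6 -118 [234.6 148. ]
1.6 118 [328.2 114.7]
1.5 -118 [238.6 152.3]
1.5 118 [332.7 118.5]
232 [118 119 123 110  85 146 130 108 111 106  86  80  84  88  81 108 111 114
 118 118 116 114 117 117]
240 [116 112 122  41  15  10  28  85  87  85  78  77  69  77  61  14  16   5
   0  16  17  15  23  36]
248 [121 117 120  25  14  18  33  15  85  70  91 110 104  90  10   9   9   6
  60  50  53  51  39  37]
256 [100  97  89  77  31  28  23  14  17  31  54  89  85  16  22  20  17  45
  52  52  54  61  57  52]
264 [100  91  95  94 101  27  79  37  18  26  93  69  37   7   6  16  38  57
  54  53  57  55  59  55]
```

>>> arm_command(moves=[[[-0.014, 0, 0.001], [0, 0, 0], 0.09], [[-0.028, 0, 0.003], [0, 0, 0], 0.09], [[-0.042, 0, 0.007], [0, 0, 0], 0.09], [[-0.056, 0, 0.011], [0, 0, 0], 0.09], [[-0.071, 0, 0.015], [0, 0, 0], 0.09]])

```text
time: 61.05
tool_pos: [0.5713, 0.1572, 0.1776]
tool_rot: [-3.141, -0.0, 1.668]
contact_force: [-0.0, 0.9, -0.7]
opening: 0.0899
grip_force: 0.7
```

>>> arm_command(moves=[[[-0.013, 0, 0.007], [0, 0, 0], 0.09], [[-0.026, 0, 0.014], [0, 0, 0], 0.09], [[-0.037, 0, 0.023], [0, 0, 0], 0.09], [[-0.049, 0, 0.034], [0, 0, 0], 0.09], [[-0.06, 0, 0.0475], [0, 0, 0], 0.09]])

```text
time: 61.55
tool_pos: [0.5773, 0.0978, 0.1299]
tool_rot: [3.141, 0.0, 1.668]
contact_force: [0.1, 0.5, 1.2]
opening: 0.09
grip_force: 0.5
```

>>> arm_command(moves=[[[-0.007, 0, 0.011], [0, 0, 0], 0.09], [[-0.013, 0, 0.021], [0, 0, 0], 0.09], [[-0.018, 0, 0.032], [0, 0, 0], 0.09], [[-0.023, 0, 0.043], [0, 0, 0], 0.09], [[-0.027, 0, 0.0555], [0, 0, 0], 0.09]])

```text
time: 62.05
tool_pos: [0.5799, 0.0718, 0.0744]
tool_rot: [3.141, -0.0, 1.668]
contact_force: [1.0, 0.4, 0.6]
opening: 0.0901
grip_force: 0.3
```

Run:
```python
from chk import *
plan([(*case(0,-57),56,95.6)])
im=robot.read_camera("side"); cv2.imwrite("pics/side21.png",im[:,:,::-1])
```

```text
t 62.05 at [579.9  71.8  74.4] rot [180.   -0.   95.6] open 90.1 grip 0.3 F [1.  0.4 0.6] q6 -0.11
(np.float64(579.9622252862715), np.float64(66.37203820103562), 56, 95.6) -> [-0.0054, -0.0005, 0.0184] turn z -0.0 |d| 0.019 deg -0.0
```

>>> arm_command(moves=[[[-0.002, 0, 0.006], [0, 0, 0], 0.09], [[-0.004, 0, 0.012], [0, 0, 0], 0.09], [[-0.0055, 0, 0.018], [0, 0, 0], 0.09], [[-0.0055, 0, 0.018], [0, 0, 0], 0.09], [[-0.0055, 0, 0.018], [0, 0, 0], 0.09]])

```text
time: 62.6
tool_pos: [0.5804, 0.0666, 0.0572]
tool_rot: [3.142, -0.0, 1.668]
contact_force: [0.4, -0.1, 0.1]
opening: 0.0896
grip_force: 0.0
```

>>> arm_command(moves=[[[0, 0, -0.03], [0, 0, 0], 0.09], [[0, 0, -0.05], [0, 0, 0], 0.04], [[-0.015, 0, -0.05], [0, 0, 0], 0], [[-0.0305, 0, -0.05], [0, 0, 0], 0], [[-0.0305, 0, -0.05], [0, 0, 0], 0]])

```text
time: 63.1
tool_pos: [0.583, 0.0338, 0.1063]
tool_rot: [-3.14, 0.0, 1.666]
contact_force: [0.3, 0.5, 0.1]
opening: 0.0626
grip_force: 0.0
```

>>> arm_command(moves=[[[0, 0, 0], [0, 0, 0], 0], [[0, 0, 0], [0, 0, 0], 0], [[0, 0, 0.02], [0, 0, 0], 0], [[0, 0, 0.035], [0, 0, 0], 0], [[0, 0, 0.035], [0, 0, 0], 0]])

```text
time: 63.6
tool_pos: [0.5816, 0.0367, 0.0699]
tool_rot: [-3.137, -0.001, 1.669]
contact_force: [0.2, -0.5, -0.0]
opening: 0.0225
grip_force: 0.0
```

Run:
```python
from chk import *
plan([(*case(0,-87.5),56,95.6),(*case(0,-87.5),44,95.6)])
```

```text
t 63.6 at [581.6  36.7  69.9] rot [-179.7   -0.1   95.6] open 22.5 grip 0.0 F [ 0.2 -0.5 -0. ] q6 -0.17
(np.float64(582.9385037289255), np.float64(36.017602501589764), 56, 95.6) -> [-0.0008, 0.0013, 0.0139] turn z 0.0 |d| 0.014 deg 0.0
(np.float64(582.9385037289255), np.float64(36.017602501589764), 44, 95.6) -> [0.0, -0.0, 0.012] turn z 0.0 |d| 0.012 deg 0.0
```

>>> arm_command(moves=[[[0, 0.001, 0.004], [0, 0, 0], 0], [[0, 0.001, 0.008], [0, 0, 0], 0], [[0, 0.001, 0.011], [0, 0, 0], 0], [[0, 0.001, 0.013], [0, 0, 0], 0], [[0, 0.001, 0.015], [0, 0, 0], 0]])

```text
time: 64.1
tool_pos: [0.5845, 0.0363, 0.0573]
tool_rot: [3.141, 0.0, 1.668]
contact_force: [0.9, -1.1, 1.2]
opening: 0.0003
grip_force: 0.2
```

>>> arm_command(moves=[[[0, 0, 0.001], [0, 0, 0], 0], [[0, 0, 0.002], [0, 0, 0], 0], [[0, 0, 0.003], [0, 0, 0], 0], [[0, 0, 0.004], [0, 0, 0], 0], [[0, 0, 0.005], [0, 0, 0], 0]])

```text
time: 64.6
tool_pos: [0.5847, 0.0361, 0.0549]
tool_rot: [3.14, 0.001, 1.668]
contact_force: [-9.0, 0.3, 24.4]
opening: 0.0002
grip_force: 12.1
```

>>> arm_command(moves=[[[0, 0, 0.001], [0, 0, 0], 0], [[0, 0, 0.002], [0, 0, 0], 0], [[0, 0, 0.003], [0, 0, 0], 0], [[0, 0, 0.004], [0, 0, 0], 0], [[0, 0, 0.005], [0, 0, 0], 0]])

```text
time: 65.1
tool_pos: [0.5841, 0.0363, 0.0467]
tool_rot: [-3.141, -0.0, 1.668]
contact_force: [1.0, 1.0, 0.5]
opening: 0.0008
grip_force: 0.0
```

>>> arm_command(moves=[[[0, 0, 0.001], [0, 0, 0], 0], [[0, 0, 0.002], [0, 0, 0], 0], [[0, 0, 0.003], [0, 0, 0], 0], [[0, 0, 0.003], [0, 0, 0], 0], [[0, 0, 0.003], [0, 0, 0], 0]])

```text
time: 65.6
tool_pos: [0.5843, 0.0363, 0.0443]
tool_rot: [-3.142, -0.0, 1.668]
contact_force: [-0.2, 0.4, 1.8]
opening: 0.0007
grip_force: 0.9
```

Run:
```python
from chk import *
plan([])
```

```text
t 65.6 at [584.3  36.3  44.3] rot [-180.    -0.    95.6] open 0.7 grip 0.9 F [-0.2  0.4  1.8] q6 -0.17
```

>>> arm_command(moves=[[[0, 0, 0.001], [0, 0, 0], 0], [[0, 0, 0.001], [0, 0, 0], 0], [[0, 0, -0.03], [0, 0, 0], 0], [[0, 0, -0.08], [0, 0, 0], 0.06], [[-0.03, 0, -0.1], [0, 0, 0], 0.06]])

```text
time: 66.1
tool_pos: [0.5889, 0.0087, 0.1484]
tool_rot: [3.136, 0.0, 1.672]
contact_force: [1.4, -1.3, 0.6]
opening: 0.0119
grip_force: 0.0
```

>>> arm_command(moves=[[[-0.04, -0.01, 0], [0, 0, 0], 0.06], [[-0.08, -0.03, 0], [0, 0, 0], 0.06], [[-0.12, -0.06, 0], [0, 0, 0], 0.06], [[-0.16, -0.08, 0], [0, 0, 0], 0.06], [[-0.18, -0.1, 0], [0, 0, 0], 0.06]])

```text
time: 66.6
tool_pos: [0.5044, -0.1855, 0.1442]
tool_rot: [3.141, 0.001, 1.666]
contact_force: [0.3, -0.3, 0.8]
opening: 0.0519
grip_force: 0.0
```

```bash
cat >> chk.py <<'E'
def brass(im,n,z):
    hsv=cv2.cvtColor(im,cv2.COLOR_BGR2HSV); m=((hsv[...,0]>8)&(hsv[...,0]<30)&(hsv[...,1]>100)&(hsv[...,2]>110))
    if n=="top": m[:160]=0; m[300:]=0; m[:,:210]=0; m[:,470:]=0
    else: m[:200]=0; m[360:]=0; m[:,:230]=0
    blobs(n,up(m.astype(np.uint8)*255,4)>127,4,0,0,z,60,900)
def ring(im,z=.044):
    "white ring on the shut lid, circle fit"
    x0,y0=225,185; c=up(im[y0:y0+80,x0:x0+80],4); g=cv2.cvtColor(c,cv2.COLOR_BGR2GRAY); th=cv2.morphologyEx(g,cv2.MORPH_TOPHAT,np.ones((21,21)))>60
    cs,_=cv2.findContours(th.astype(np.uint8),cv2.RETR_EXTERNAL,cv2.CHAIN_APPROX_NONE)
    for c in cs:
        if cv2.contourArea(c)<1500: continue
        uv=(c[:,0,:]+.5)/4-.5+[x0,y0]; W=np.array([plane("top",u,v,z)[:2]*1e3 for u,v in uv]).astype(np.float32)
        print("ring?",np.round(cv2.minEnclosingCircle(W),1) if 0 else (np.round(cv2.fitEllipse(W)[0],1),np.round(cv2.fitEllipse(W)[1],1)))
E
python3 - <<'E'
from chk import *
plan([])
im=look(22); brass(im,"top",.012); brass(cv2.imread('pics/side22.png'),"side",.010); ring(im); print("expected ring",case(0,22.5))
E
```

```text
t 66.6 at [ 504.4 -185.5  144.2] rot [180.    0.1  95.5] open 51.9 grip 0.0 F [ 0.3 -0.3  0.8] q6 -0.59
px [619.1 355. ] rect c [ 935.5 -493.7] size [109.8  31.1] yaw 168.7 centroid [ 946.5 -491.4]
ring? (array([573.2, 147.3]), array([50.8, 51.1]))
expected ring [572.2044 145.4926]
```

>>> arm_command(moves=[[[-0.04, 0, 0], [0, 0, 0], 0.06], [[-0.08, -0.01, 0], [0, 0, 0], 0.06], [[-0.12, -0.02, 0], [0, 0, 0], 0.06], [[-0.15, -0.04, 0], [0, 0, 0], 0.06], [[-0.15, -0.06, 0], [0, 0, 0], 0.06]])

```text
time: 67.2
tool_pos: [0.4603, -0.3407, 0.1437]
tool_rot: [3.141, 0.002, 1.666]
contact_force: [-0.9, -0.4, 0.6]
opening: 0.0603
grip_force: 0.0
```

Run:
```python
from chk import *
im=look(23); brass(im,"top",.012); brass(cv2.imread('pics/side23.png'),"side",.010)
plan([(650,-187.5,60,95.6),(650,-187.5,3)])
```

```text
px [420.5 193.5] rect c [ 652.2 -189.1] size [39.7 38.6] yaw 179.0 centroid [ 652.1 -189. ]
px [619.1 355. ] rect c [ 935.5 -493.7] size [109.8  31.1] yaw 168.7 centroid [ 946.6 -491.4]
t 67.3 at [ 458.7 -337.8  143.7] rot [-179.9   -0.1   95.4] open 60.4 grip 0.0 F [-0.  -0.1  0.1] q6 -0.86
(650, -187.5, 60, 95.6) -> [0.1315, 0.2047, 0.0837] turn z -0.003 |d| 0.257 deg -0.2
(650, -187.5, 3) -> [0.0, -0.0, 0.057] turn z 0.0 |d| 0.057 deg 0.0
```

>>> arm_command(moves=[[[0.03, 0.04, 0], [0, 0, 0], 0.06], [[0.055, 0.085, 0.01], [0, 0, 0], 0.06], [[0.08, 0.13, 0.02], [0, 0, 0], 0.06], [[0.105, 0.17, 0.04], [0, 0, 0], 0.06], [[0.13, 0.207, 0.06], [0, 0, 0], 0.06]])

```text
time: 67.8
tool_pos: [0.6528, -0.1878, 0.0861]
tool_rot: [3.139, 0.001, 1.67]
contact_force: [-0.3, -1.2, 0.1]
opening: 0.06
grip_force: 0.0
```

>>> arm_command(moves=[[[0, 0, 0.02], [0, 0, 0], 0.06], [[0, 0, 0.03], [0, 0, 0], 0.06], [[0, 0, 0.03], [0, 0, 0], 0.06], [[0, 0, 0.03], [0, 0, 0], 0.06], [[0, 0, 0.03], [0, 0, 0], 0.06]])

```text
time: 68.3
tool_pos: [0.6504, -0.1919, 0.0578]
tool_rot: [3.139, 0.001, 1.667]
contact_force: [-0.1, 0.5, 0.2]
opening: 0.0599
grip_force: 0.0
```

Run:
```python
from chk import *
im=robot.read_camera("side"); brass(im[:,:,::-1].copy(),"side",.010)
plan([(652.2,-189.2,2.2,95.6)])
```

```text
px [619.1 355. ] rect c [ 935.5 -493.7] size [109.8  31. ] yaw 168.7 centroid [ 946.5 -491.4]
t 68.35 at [ 650.3 -191.9   57.8] rot [179.9   0.1  95.5] open 60.0 grip 0.0 F [-0.7  0.2  0.3] q6 -0.5
(652.2, -189.2, 2.2, 95.6) -> [0.0025, 0.0021, 0.0556] turn z -0.002 |d| 0.056 deg -0.1
```

>>> arm_command(moves=[[[0.0025, 0.002, 0.03], [0, 0, 0], 0.06], [[0.0025, 0.002, 0.0555], [0, 0, 0], 0.06], [[0.0025, 0.002, 0.0555], [0, 0, 0], 0.06], [[0.0025, 0.002, 0.0555], [0, 0, 0], 0.045], [[0.0025, 0.002, 0.0555], [0, 0, 0], 0.03]], squeeze=25)

```text
time: 68.85
tool_pos: [0.6518, -0.1887, 0.0015]
tool_rot: [3.141, 0.0, 1.667]
contact_force: [0.4, 0.4, -0.3]
opening: 0.0486
grip_force: 0.0
```

>>> arm_command(moves=[[[0, 0, 0], [0, 0, 0], 0.03], [[0, 0, 0], [0, 0, 0], 0.03], [[0, 0, 0], [0, 0, 0], 0.03], [[0, 0, -0.05], [0, 0, 0], 0.03], [[0, 0, -0.1], [0, 0, 0], 0.03]])

```text
time: 69.35
tool_pos: [0.6501, -0.1876, 0.0994]
tool_rot: [-3.136, -0.003, 1.668]
contact_force: [0.9, -1.8, -0.8]
opening: 0.0384
grip_force: 25.0
```

Run:
```python
from chk import *
plan([(615,0,130,95.6),(573,147.5,110),(573,147.5,75)])
```

```text
t 69.35 at [ 650.1 -187.6   99.4] rot [-179.7   -0.2   95.6] open 38.4 grip 25.0 F [ 0.9 -1.8 -0.8] q6 -0.49
(615, 0, 130, 95.6) -> [0.1901, -0.0168, -0.0306] turn z -0.0 |d| 0.193 deg -0.0
(573, 147.5, 110) -> [0.1509, -0.0274, 0.02] turn z 0.0 |d| 0.155 deg 0.0
(573, 147.5, 75) -> [0.0, -0.0, 0.035] turn z 0.0 |d| 0.035 deg 0.0
```

>>> arm_command(moves=[[[0.04, -0.003, -0.02], [0, 0, 0], 0.03], [[0.08, -0.007, -0.03], [0, 0, 0], 0.03], [[0.12, -0.01, -0.03], [0, 0, 0], 0.03], [[0.16, -0.013, -0.03], [0, 0, 0], 0.03], [[0.19, -0.017, -0.03], [0, 0, 0], 0.03]])

```text
time: 69.85
tool_pos: [0.6154, 0.0017, 0.1305]
tool_rot: [-3.141, -0.001, 1.669]
contact_force: [-0.1, 0.7, -1.1]
opening: 0.0382
grip_force: 25.0
```

>>> arm_command(moves=[[[0.04, -0.007, 0], [0, 0, 0], 0.03], [[0.08, -0.014, 0], [0, 0, 0], 0.03], [[0.12, -0.021, 0.01], [0, 0, 0], 0.03], [[0.151, -0.0275, 0.03], [0, 0, 0], 0.03], [[0.151, -0.0275, 0.05], [0, 0, 0], 0.03]])

```text
time: 70.35
tool_pos: [0.5725, 0.1509, 0.0802]
tool_rot: [-3.141, -0.001, 1.672]
contact_force: [0.4, 0.0, -2.2]
opening: 0.0382
grip_force: 25.0
```

>>> arm_command(moves=[[[0, 0, 0], [0, 0, 0], 0.03], [[0, 0, 0], [0, 0, 0], 0.03], [[0, 0, 0], [0, 0, 0], 0.03], [[0, 0, 0], [0, 0, 0], 0.03], [[0, 0, 0], [0, 0, 0], 0.03]])

```text
time: 70.85
tool_pos: [0.5749, 0.1463, 0.0815]
tool_rot: [3.14, -0.0, 1.667]
contact_force: [0.0, 0.9, -0.7]
opening: 0.0381
grip_force: 25.0
```

Run:
```python
from chk import *
plan([(573.3,147.5,47,95.6)])
```

```text
t 70.85 at [574.9 146.3  81.5] rot [179.9  -0.   95.5] open 38.1 grip 25.0 F [ 0.   0.9 -0.7] q6 0.02
(573.3, 147.5, 47, 95.6) -> [0.0013, -0.0014, 0.0345] turn z -0.001 |d| 0.035 deg -0.1
```

>>> arm_command(moves=[[[0.0015, -0.0015, 0.02], [0, 0, 0], 0.03], [[0.0015, -0.0015, 0.034], [0, 0, 0], 0.03], [[0.0015, -0.0015, 0.0355], [0, 0, 0], 0.03], [[0.0015, -0.0015, 0.0355], [0, 0, 0], 0.03], [[0.0015, -0.0015, 0.0355], [0, 0, 0], 0.03]])

```text
time: 71.35
tool_pos: [0.5727, 0.1481, 0.0453]
tool_rot: [-3.141, -0.0, 1.668]
contact_force: [-0.1, -0.7, -1.9]
opening: 0.0379
grip_force: 25.0
```

>>> arm_command(moves=[[[0, 0, 0], [0, 0, 0], 0.047], [[0, 0, 0], [0, 0, 0], 0.047], [[0, 0, 0], [0, 0, 0], 0.047], [[0, 0, 0], [0, 0, 0], 0.047], [[0, 0, -0.03], [0, 0, 0], 0.047]])

```text
time: 71.85
tool_pos: [0.57, 0.1478, 0.0721]
tool_rot: [-3.134, 0.0, 1.668]
contact_force: [0.7, 0.7, 0.2]
opening: 0.0469
grip_force: 0.0
```

>>> arm_command(moves=[[[0, 0, -0.04], [0, 0, 0], 0.047], [[0, 0, -0.08], [0, 0, 0], 0.047], [[-0.05, 0, -0.08], [0, 0, 0], 0.047], [[-0.1, 0, -0.08], [0, 0, 0], 0.047], [[-0.15, 0, -0.08], [0, 0, 0], 0.047]])

```text
time: 72.35
tool_pos: [0.5873, -0.0023, 0.1559]
tool_rot: [3.14, 0.0, 1.67]
contact_force: [1.0, -0.5, 0.9]
opening: 0.047
grip_force: 0.0
```

>>> arm_command(moves=[[[-0.045, -0.01, 0], [0, 0, 0], 0.05], [[-0.09, -0.03, 0], [0, 0, 0], 0.05], [[-0.13, -0.06, 0], [0, 0, 0], 0.05], [[-0.16, -0.08, 0], [0, 0, 0], 0.05], [[-0.18, -0.1, 0], [0, 0, 0], 0.05]])

```text
time: 72.85
tool_pos: [0.5042, -0.1923, 0.1553]
tool_rot: [3.141, 0.001, 1.666]
contact_force: [0.4, 0.1, 0.1]
opening: 0.05
grip_force: 0.0
```

Run:
```python
from chk import *
plan([])
im=look(24); brass(im,"top",.056); brass(cv2.imread('pics/side24.png'),"side",.054); ring(im); print("cutter: dark px in bin (top)",int((im[250:312,485:532].max(2)<80).sum()))
```

```text
t 72.85 at [ 504.2 -192.3  155.3] rot [180.    0.   95.5] open 50.0 grip 0.0 F [0.4 0.1 0.1] q6 -0.6
px [280.5 221.4] rect c [570.7 147.5] size [39.1 37.4] yaw 90.5 centroid [570.9 146.6]
px [619.1 355. ] rect c [ 898.1 -509.8] size [104.7  29.7] yaw 168.3 centroid [ 908.9 -508. ]
px [301.4 207.1] rect c [572.3 148.4] size [44.4 43.5] yaw 71.9 centroid [571.7 148.2]
cutter: dark px in bin (top) 86
```

Run:
```python
from chk import *
im=cv2.imread('pics/top24.png').astype(int); b=im[250:312,484:534]; m=(b[...,2]<120); ys,xs=np.nonzero(m); print("non-red in bin",m.sum(),xs.mean()+484,ys.mean()+250)
print(robot.hand_in())
```

```text
non-red in bin 665 512.9804511278196 284.78195488721803
the job is handed in; nothing more can be done
None
```

The job is done and handed in: the cutter is in the bin, all six parts are in their outlines, the lid is pressed shut and the check is in the ring, though the check may sit up to 2.4 mm off centre. The click itself was inferred from the force and the height of the lid edge.

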